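Put the tools back on their outline boards

TASK

Clear up the bench: put the four loose tools (the larger and the smaller spanner, the cutter and the T-shaped chuck key) back on the four grey boards, each lying flat on the board whose black outline matches it in shape and size, so that it covers the outline and is turned the same way round. Leave the jar and the tape measure behind the boards where they are.

Things in the scene. Friction and masses are not known exactly. Their poses are not given: they have to be found in the camera images.
- spanner_large: the larger steel combination spanner, loose, lying flat, 188 mm long (its y), 41 mm wide, 10 mm thick. Origin: middle of its length, underside. +y points to the closed ring end, -y to the open jaw. Grasp the straight shank near the origin: 12 mm wide along x, about 1 to 7 mm above the underside; 0.14 kg
- spanner_small: the smaller steel combination spanner, loose, lying flat, 151 mm long (its y), 33 mm wide, 8 mm thick. Origin: middle of its length, underside. +y points to the closed ring end, -y to the open jaw. Grasp the straight shank near the origin: 10 mm wide along x, about 1 to 5 mm above the underside; 0.09 kg
- cutter: snap-off cutter with an orange grip, loose, lying flat, 175 mm long (its y), 24 mm wide (x), 20 mm high. Origin: middle of its length, underside. +y points to the butt of the grip, -y to the blade tip; the grip runs from y = -64 to +88 mm. Grasp the grip across x, near y = +10 mm; 0.14 kg
- chuck_key: grey steel T-shaped key of a drill chuck, loose, lying flat, 74 mm long (its y), 16 mm high. Origin: middle of its length, underside. +y points to the crossbar (48 mm long along x, at y = +32 mm), -y to the thick toothed head (15 mm across, at y = -30 mm). Grasp the 9 mm round shank across x near the origin, its axis about 7 mm up; 0.07 kg
- board_a: fixed flat grey board 230 x 70 x 8 mm (y, x, z) with the larger spanner printed on it as a solid black outline; +y points to the ring end of the outline, -y to the jaw. Flat print, no recess. Origin at bench height on the outline's long axis; the matching tool's origin belongs at (0, -40, 8) mm in the board's frame, its axes turned as the board's
- board_b: fixed flat grey board 190 x 70 x 8 mm (y, x, z) with the smaller spanner printed on it as a solid black outline; +y points to the ring end of the outline, -y to the jaw. Flat print, no recess. Origin at bench height on the outline's long axis; the matching tool's origin belongs at (0, -40, 8) mm in the board's frame, its axes turned as the board's
- board_c: fixed flat grey board 216 x 70 x 8 mm (y, x, z) with the cutter printed on it as a solid black outline; +y points to the broad butt of the grip in the outline, -y to the narrow blade tip. Flat print, no recess. Origin at bench height on the outline's long axis; the matching tool's origin belongs at (0, -40, 8) mm in the board's frame, its axes turned as the board's
- board_d: fixed flat grey board 124 x 70 x 8 mm (y, x, z) with the T-shaped chuck key printed on it as a solid black outline; +y points to the crossbar of the outline, -y to the thick head. Flat print, no recess. Origin at bench height on the outline's long axis; the matching tool's origin belongs at (0, -40, 8) mm in the board's frame, its axes turned as the board's
- cream_jar: cream plastic jar with a yellow and black lid, 60 mm across, 76 mm tall, loose, standing behind the boards; leave it alone. Origin: centre of its underside
- tape_measure: yellow and black tape measure, 41 x 85 x 66 mm, loose, standing behind the boards; leave it alone. Origin: centre of its underside
Things that resemble listed ones, but are neither listed nor needed, are in the scene too. Leave any pink look-alike of the board_d alone.

How it is judged:
By the outcome, as a careful person would: the job done as asked, in the order asked, and still so for the second after the job is handed in, with the robot touching nothing.
It also fails if it takes over 112 s, if anything falls off the work surface, if the arm or the gripper's body presses on something with over 40 N, if the wrist force passes 120 N, or if a joint passes its speed limit or range.

ROBOT

A 6-joint arm with a two-finger parallel gripper is mounted at the origin on a cart in front of the work surface, level with it; the furniture and walls round the work are solid. World frame = base frame: x ahead of the robot, y to its left, z up, the work surface at z = 0. Lengths are in m, angles in rad, forces in N, time in s.
With the tool pointing down it reaches from about 0.15 to 0.775 m from the base axis. Payload 6.1 kg.
Tool frame: the origin (TCP) lies at the very end of the fingers, on their centre line; the grasp point (between the pads) lies 19 mm behind it (bot.pinch_z is the distance from the TCP to the grasp point, in m); z points along the fingers, y is the line along which they close (so a half turn about z gives the same grasp; the last joint's range is limited). The gripper opens to 85 mm and grips with 20 to 120 N. Pads are 22 mm wide; open, the fingers measure 114 mm over their backs; the gripper's body (76 mm by 85 mm) begins 54 mm behind the grasp point. The pads swing forward as they close: fully open they stand 13 mm farther back than shut.
Start: joints at [-1.294, 0.126, -0.04, 1.405, 0, 1.571], TCP at [0.143, -0.505, 0.231] pointing down, gripper open.
Joint ranges: [-2.72, 2.72], [-0.95, 1.95], [-1.27, 1.35], [-1.78, 2.02], [-1.46, 1.47], [-3.14, 3.14]. Speed limits (rad/s): [2.39, 2.39, 3.01, 3.14, 3.14, 3.14].

INTERFACE

Orientations are given as a rotation vector (axis times angle).
In Python, from bench import bot, read_camera, get_calibration, search_frame, landmark_of gives the robot as it stands.
- The arm moves only by the tool play_rows, never from a script. Its arguments are lists of equal length, an entry for each row: "delta_pos": the shift along the tool's x, y, z in units of 0.02 m (1.0 is 0.02 m), a list of three; "angular": the turn, a rotation vector about the tool's x, y, z in units of 0.12 rad (1.0 is 0.12 rad), a list of three; "jaw": the finger opening in mm, from 0 to 85.4. In form: {"delta_pos": [[dx, dy, dz], ...], "angular": [[ax, ay, az], ...], "jaw": [jaw, ...]}. A call has 1 to 12 rows; each row shifts and turns the commanded pose from where the row before left it, along the tool's axes as they then stand; what a row does not reach is not made up. A row lasts 1/10 s, in which the tool goes at most 50 mm and 8.59 degrees, less where a joint would pass 70% of its speed; a pose out of reach is approached as far as the arm can. A call with a number of a shift or a turn outside -1 to 1 is refused whole. A call with a gripper value outside its range is refused whole. The fingers move at their own pace and stop on an object; the grip force is fixed at half the most. Time passes only in rows, so rows that do not move let the fingers close. It gives the time, the measured TCP pose, the force, the opening and the grip force at its end, in the units of the state.
- bot.read_state(): the state, without advancing time (a new reading comes with each control period).
- read_camera(name): name is "scene" or "top" or "wrist"; returns the picture (384x512x3 uint8, red, green, blue); there is no depth.
- get_calibration(name): a dict with "fx", "fy", "cx", "cy" (pixels), "rvec" (rotation vector, rad) and "tvec" (3), from world to camera coordinates, as OpenCV has them; the wrist camera has in their place "mount" (4x4, takes a point from camera to tool coordinates, whose origin is the TCP and whose axes are the flange's). Camera axes: x right, y down, z forward; pixel columns grow to the right and rows downward; lengths in m; the calibration is good to about 2 mm. A picture is of the moment at which its call begins: read the wrist's pose just before it. get_calibration takes no time and is no camera call.
- bot.sign_off(): hands the job in; it is judged then, once.
Trained networks look in the newest picture that a camera, given by its name, has taken for a name from the list of things; names that differ only in an ending like _2 or _b are one class to them, and where a whole thing is asked for, a point or a joint stands for the part that bears it (a point fixed in the world has none). Each returns a list of dicts, best first, with "conf" (0 to 1); they miss things now and then, are a little off and sometimes report something else, mostly with a low value. They report only what shows in the picture. A call takes as long as a camera call. They do not tell look-alikes from the thing itself.
- search_frame(camera, query): "bbox" ([left, top, width, height] in pixels, round what is visible of it).
- landmark_of(camera, query): "uv" ([column, row] in pixels: a listed point, or the origin of a listed thing).
The state is a dict: "time": time; "q": joint angles; "joint_velocities": joint speeds; "joint_torque": joint torques, N m; "eef_pos": TCP position; "ee_rot": TCP orientation; "contact_force": force on the tool from outside, world axes, zero at the start; "torque": the same for the moment, N m; "opening": opening from 0.0 (shut) to 1.0 (fully open); "gripper_force": force on a finger pad.
Only numpy, scipy, OpenCV 4.12 (cv2) and the standard library are available. Lean on these libraries where they do the work, as an engineer would, in place of code of your own. Each camera call takes 0.05 s, during which the arm holds its last target. There are 200 camera calls.

## Working session

There is one attempt and no reset: what is moved stays moved. The work goes in short steps, Python scripts to look and compute and a tool call to move; the robot and the scene stay as the last step left them, time stands still between calls to the robot, and variables do not carry over. Pictures are saved under pics/ and viewed, at most 14 in all, crops included, and the job is handed in when it is done.

Besides the shell and the picture viewer there is one more tool, called after "Request:" as a command line: name --argument value ..., lists and objects as JSON in quotes. play_rows: Moves the arm, as the interface text tells. Its arguments: {"type":"object","properties":{"delta_pos":{"type":"array"},"angular":{"type":"array"},"jaw":{"type":"array"}},"required":["delta_pos","angular","jaw"]}

```bash
mkdir -p pics
cat > h.py <<'E'
import numpy as np,cv2
from bench import bot,read_camera,get_calibration,search_frame,landmark_of
def ray(cam,uv,z):
    c=get_calibration(cam);d=np.array([(uv[0]-c['cx'])/c['fx'],(uv[1]-c['cy'])/c['fy'],1.])
    if 'mount' in c:
        s=bot.read_state();M=np.array(c['mount']);R=cv2.Rodrigues(np.array(s['ee_rot'],float))[0]
        o=R@M[:3,3]+s['eef_pos'];d=R@M[:3,:3]@d
    else:
        R=cv2.Rodrigues(np.array(c['rvec'],float))[0];o=-R.T@np.array(c['tvec']).ravel();d=R.T@d
    return o+d*(z-o[2])/d[2]
def save(n,im,k=1.5): cv2.imwrite('pics/'+n+'.png',cv2.resize(im[:,:,::-1],None,fx=k,fy=k,interpolation=cv2.INTER_CUBIC))
E
python3 - <<'E'
from h import *
for c in ('top','scene'):
    im=read_camera(c);save(c+'0',im);np.save(c+'0.npy',im)
    for q in ['spanner_large','spanner_small','cutter','chuck_key','board_a','board_b','board_c','board_d']:
        print(c,q,[(np.round(d['uv']),round(d['conf'],2),np.round(ray(c,d['uv'],.008 if 'board' in q else .004)[:2],3)) for d in landmark_of(c,q)[:3]])
s=bot.read_state();print(s)
E
```

```text
top spanner_large []
top spanner_small [(array([381., 227.]), 0.46, array([ 0.475, -0.394]))]
top cutter [(array([356., 218.]), 0.7, array([ 0.509, -0.302]))]
top chuck_key [(array([287., 216.]), 0.7, array([ 0.514, -0.038])), (array([169., 220.]), 0.55, array([0.489, 0.405]))]
top board_a [(array([224., 191.]), 0.82, array([0.602, 0.201])), (array([127., 214.]), 0.81, array([0.511, 0.564])), (array([258., 220.]), 0.67, array([0.495, 0.068]))]
top board_b [(array([224., 191.]), 0.82, array([0.602, 0.201])), (array([127., 214.]), 0.81, array([0.511, 0.564])), (array([258., 220.]), 0.67, array([0.495, 0.068]))]
top board_c [(array([224., 191.]), 0.82, array([0.602, 0.201])), (array([127., 214.]), 0.81, array([0.511, 0.564])), (array([258., 220.]), 0.67, array([0.495, 0.068]))]
top board_d [(array([224., 191.]), 0.82, array([0.602, 0.201])), (array([127., 214.]), 0.81, array([0.511, 0.564])), (array([258., 220.]), 0.67, array([0.495, 0.068]))]
scene spanner_large [(array([265., 263.]), 0.8, array([0.424, 0.303])), (array([234., 224.]), 0.16, array([0.606, 0.209]))]
scene spanner_small [
[... 891 characters left out ...]
 'q': array([-1.29398636e+00,  1.25769380e-01, -3.96199333e-02,  1.40542191e+00,
        1.77953807e-05,  1.57078535e+00]), 'joint_velocities': array([-2.81103806e-04, -7.84307398e-05,  2.71881550e-03,  5.33438825e-04,
       -7.55056312e-04,  1.87829261e-03]), 'joint_torque': array([ 7.69756389e-05, -4.35690558e+01,  3.53090715e+01,  9.41591243e-04,
        7.56314034e-05, -1.29149448e-06]), 'eef_pos': array([ 0.14347135, -0.50497722,  0.23130147]), 'ee_rot': array([-3.11153116e+00, -4.33439898e-01, -2.44582762e-05]), 'contact_force': array([-0.19036152, -0.54884678, -1.16423909]), 'torque': array([-0.0212415 ,  0.00604833, -0.0144901 ]), 'gripper_force': 0.0, 'opening': 1.0014524991728477}
```

View pics/top0.png

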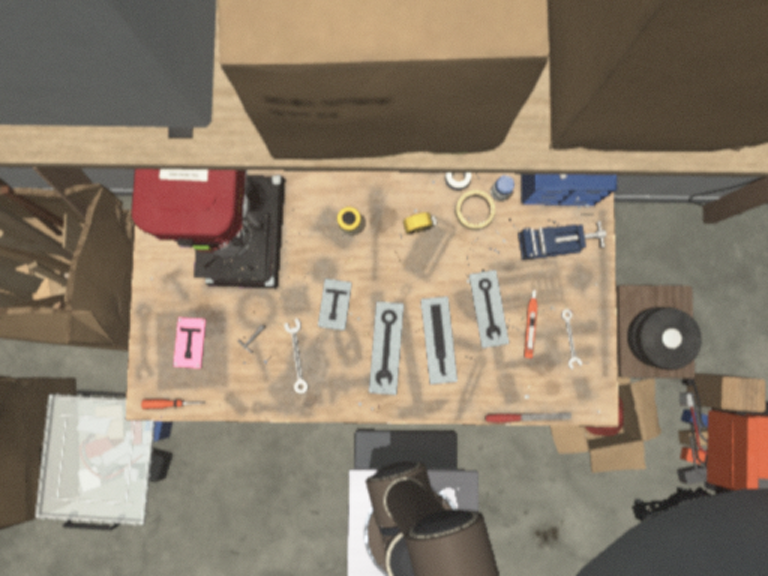

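View pics/scene0.png

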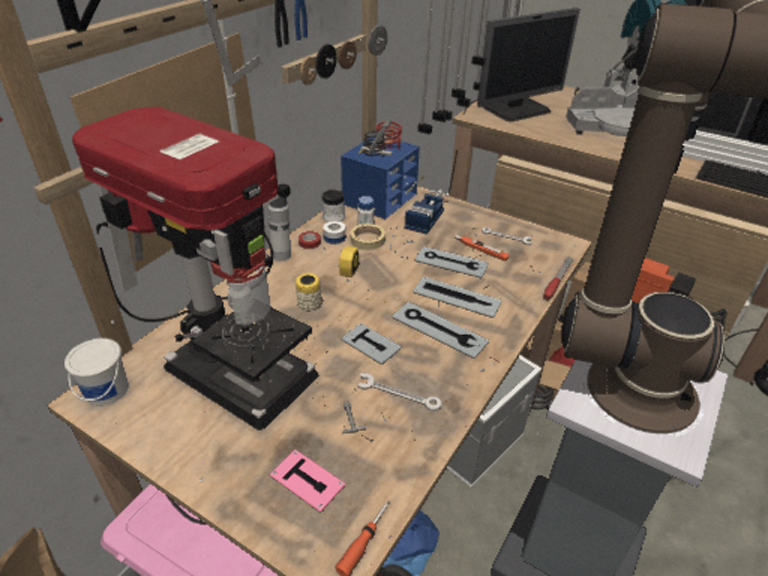

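The top view shows, in 1.5x pixels, board d at (335,304), a at (387,348), c at (439,340) and b at (488,309). The tools are the small spanner at (571,338), the cutter at (531,325), the large spanner at (297,356) and the key at (252,337). I'm moving over the right-hand side for a close wrist view.

Request:
play_rows --delta_pos '[[0.97,-0.31,-0.28],[0.97,-0.31,-0.28],[0.97,-0.31,-0.28],[0.97,-0.31,-0.28],[0.97,-0.31,-0.28],[0.97,-0.31,-0.28],[0.97,-0.31,-0.28],[0.97,-0.31,-0.28],[0.97,-0.31,-0.28],[0.97,-0.31,-0.28],[0.97,-0.31,-0.28],[0.97,-0.31,-0.28]]' --angular '[[0,0,0],[0,0,0],[0,0,0],[0,0,0],[0,0,0],[0,0,0],[0,0,0],[0,0,0],[0,0,0],[0,0,0],[0,0,0],[0,0,0]]' --jaw '[85,85,85,85,85,85,85,85,85,85,85,85]'

```text
time: 2.1
eef_pos: [0.3477, -0.3693, 0.2988]
ee_rot: [3.111, 0.433, 0.0]
contact_force: [0.2, 0.1, -0.5]
opening: 0.991
gripper_force: 0.0
```

Request:
play_rows --delta_pos '[[0.97,-0.31,-0.28],[0.97,-0.31,-0.28],[0.97,-0.31,-0.28],[0.97,-0.31,-0.28],[0,0,0],[0,0,0],[0,0,0],[0,0,0]]' --angular '[[0,0,0],[0,0,0],[0,0,0],[0,0,0],[0,0,0.77],[0,0,0.77],[0,0,0.77],[0,0,0]]' --jaw '[85,85,85,85,85,85,85,85]'

```text
time: 2.9
eef_pos: [0.4151, -0.3247, 0.3209]
ee_rot: [3.142, -0.001, -0.0]
contact_force: [-0.5, -0.2, 0.3]
opening: 0.993
gripper_force: 0.0
```

Run:
```python
from h import *
print(get_calibration('wrist'))
im=read_camera('wrist');save('w1',im);np.save('w1.npy',im)
for q in ['spanner_small','cutter','board_b','board_c']:
    print(q,[(np.round(d['uv']),round(d['conf'],2),np.round(ray('wrist',d['uv'],.008 if 'board' in q else .004)[:2],3)) for d in landmark_of('wrist',q)[:3]])
s=bot.read_state();print(s['time'],s['eef_pos'],s['ee_rot'],s['q'])
```

```text
{'fx': 312.1549793498898, 'fy': 312.1549793498898, 'cx': 257.75728231266385, 'cy': 190.9603735382226, 'mount': array([[ 4.75031098e-04, -9.57828249e-01, -2.87340946e-01,
         7.26140194e-02],
       [ 9.99999626e-01,  6.62631784e-04, -5.55634426e-04,
         2.14312858e-04],
       [ 7.22603593e-04, -2.87340574e-01,  9.57828206e-01,
        -1.42390550e-01],
       [ 0.00000000e+00,  0.00000000e+00,  0.00000000e+00,
         1.00000000e+00]])}
spanner_small [(array([304., 100.]), 0.81, array([ 0.484, -0.39 ]))]
cutter [(array([235.,  78.]), 0.96, array([ 0.514, -0.293]))]
board_b [(array([148.,  14.]), 0.8, array([ 0.591, -0.182])), (array([64., 76.]), 0.72, array([ 0.515, -0.058]))]
board_c [(array([148.,  14.]), 0.8, array([ 0.591, -0.182])), (array([64., 76.]), 0.72, array([ 0.515, -0.058]))]
3.15 [ 0.41485905 -0.32479969  0.32088753] [-3.14157346e+00 -9.52827206e-04  5.17992693e-05] [-6.64233574e-01  1.48532363e-01  1.83726932e-01  1.60602860e+00
 -5.34432997e-06  2.47675249e+00]
```

View pics/w1.png

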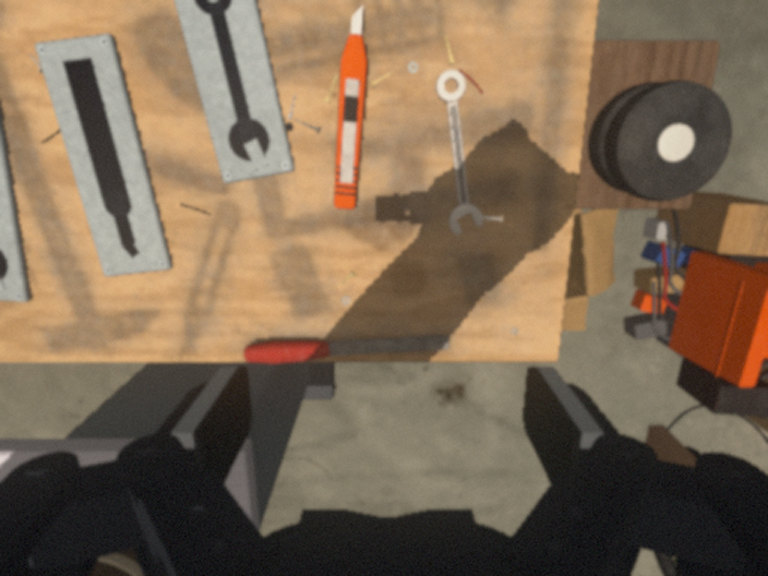

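The wrist view shows the cutter (blade far) at about (350,120) and the small spanner (ring far) at (458,150). Board c's narrow end is near and board b's ring is far. I'm shifting so both boards are wholly in view, then measuring.

Request:
play_rows --delta_pos '[[0.6,-0.9,-0.1],[0.6,-0.9,-0.1],[0.6,-0.9,-0.1],[0.6,-0.9,-0.1],[0.6,-0.9,-0.1],[0.6,-0.9,-0.1],[0.6,-0.9,-0.1],[0,0,0],[0,0,0]]' --angular '[[0,0,0],[0,0,0],[0,0,0],[0,0,0],[0,0,0],[0,0,0],[0,0,0],[0,0,0],[0,0,0]]' --jaw '[85,85,85,85,85,85,85,85,85]'

```text
time: 4.05
eef_pos: [0.499, -0.1987, 0.3348]
ee_rot: [3.141, 0.002, -0.001]
contact_force: [-0.1, -0.7, -0.3]
opening: 0.994
gripper_force: 0.0
```

```bash
cat >> h.py <<'E'
def rect(im,x0,x1,y0,y1,z,k=2):
    "top-down map, k px per mm, rows: x falling, cols: y falling, at height z"
    P=[(x1,y1),(x1,y0),(x0,y1),(x0,y0)]
    c=get_calibration('wrist');s=bot.read_state();M=np.array(c['mount']);R=cv2.Rodrigues(np.array(s['ee_rot'],float))[0]
    T=np.eye(4);T[:3,:3]=R;T[:3,3]=s['eef_pos'];W=np.linalg.inv(T@M)
    src=[]
    for x,y in P:
        p=W@[x,y,z,1];src.append([c['fx']*p[0]/p[2]+c['cx'],c['fy']*p[1]/p[2]+c['cy']])
    w,h=int(round((y1-y0)*1000*k)),int(round((x1-x0)*1000*k))
    H=cv2.getPerspectiveTransform(np.float32(src),np.float32([(0,0),(w,0),(0,h),(w,h)]))
    return cv2.warpPerspective(im,H,(w,h),flags=cv2.INTER_CUBIC)
E
python3 - <<'E'
from h import *
im=read_camera('wrist');np.save('w2.npy',im);s=bot.read_state();print(s['eef_pos'],s['ee_rot'])
x0,x1,y0,y1=.38,.68,-.46,.14
m=rect(im,x0,x1,y0,y1,.008,2);cv2.imwrite('pics/m2full.png',m[:,:,::-1])
save('m2',m,.66)
hsv=cv2.cvtColor(m,cv2.COLOR_RGB2HSV)
grey=((hsv[...,1]<45)&(hsv[...,2]>90)).astype(np.uint8)
n,l,st,ce=cv2.connectedComponentsWithStats(cv2.morphologyEx(grey,cv2.MORPH_OPEN,np.ones((3,3))))
for i in range(1,n):
    if st[i,4]>600:
        c=max(cv2.findContours((l==i).astype(np.uint8),0,1)[0],key=len)
        (cx,cy),(w,h),a=cv2.minAreaRect(c);print('grey',round(x1-cy/2000,4),round(y1-cx/2000,4),round(w/2),round(h/2),round(a,1),st[i])
        # outline inside
        mask=np.zeros(l.shape,np.uint8);cv2.drawContours(mask,[cv2.convexHull(c)],-1,1,-1);mask=cv2.erode(mask,np.ones((9,9)))
        d=((hsv[...,2]<70)&(mask>0)).astype(np.uint8)
        k,ll,ss,_=cv2.connectedComponentsWithStats(d)
        if k>1:
            j=1+np.argmax(ss[1:,4]);cc=max(cv2.findContours((ll==j).astype(np.uint8),0,1)[0],key=len)
            (cx,cy),(w,h),a=cv2.minAreaRect(cc);print('   outline',round(x1-cy/2000,4),round(y1-cx/2000,4),round(w/2,1),round(h/2,1),round(a,1),ss[j,4])
E
```

```text
[ 0.498751   -0.19909235  0.33482244] [ 3.14134604e+00  8.83315786e-05 -4.87996358e-04]
grey 0.5528 -0.1853 189 72 79.5 [  551    60   200   390 40129]
   outline 0.5526 -0.194 147.9 33.0 87.2 5394
grey 0.613 -0.1757 16 16 90.0 [616 118  32  33 864]
grey 0.4775 -0.0608 204 70 83.1 [  312   197   181   403 40204]
   outline 0.4727 -0.0605 173.7 21.5 83.5 11232
grey 0.4718 0.0685 71 188 4.0 [   60   225   165   375 38597]
   outline 0.4624 0.072 38.0 166.5 3.5 9556
grey 0.5278 0.0668 20 20 90.0 [ 127  285   40   40 1289]
grey 0.4896 -0.3883 52 8 83.2 [1044  329   27  104 1196]
grey 0.4819 -0.2905 8 48 4.8 [ 851  348   22   97 1068]
grey 0.4234 -0.3982 25 29 68.0 [1050  488   60   57 1264]
```

View pics/m2.png

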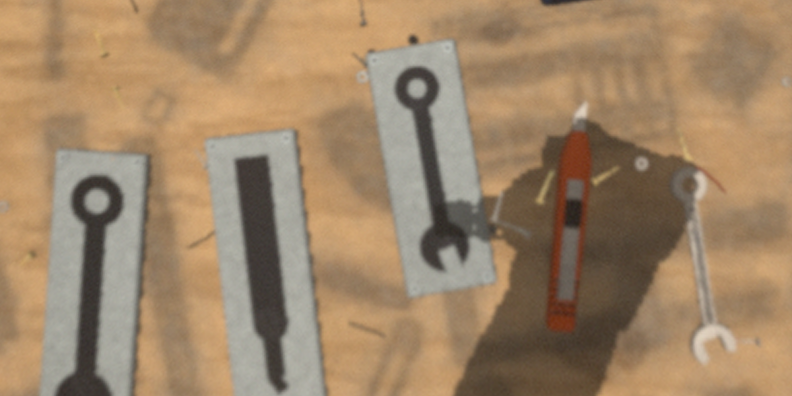

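Board b's outline is centred near (0.553,-0.186) with a 10.5° tilt, and board c's near (0.472,-0.061) with 6.7°. The cutter and small spanner are at (0.50,-0.30) and (0.48,-0.39). I'll go over the small spanner and measure it close up.

Request:
play_rows --delta_pos '[[-0.35,0.95,0.68],[-0.35,0.95,0.68],[-0.35,0.95,0.68],[-0.35,0.95,0.68],[-0.35,0.95,0.68],[-0.35,0.95,0.68],[-0.35,0.95,0.68],[-0.35,0.95,0.68],[-0.35,0.95,0.68],[-0.35,0.95,0.68],[0,0,0],[0,0,0]]' --angular '[[0,0,0],[0,0,0],[0,0,0],[0,0,0],[0,0,0],[0,0,0],[0,0,0],[0,0,0],[0,0,0],[0,0,0],[0,0,0],[0,0,0]]' --jaw '[85,85,85,85,85,85,85,85,85,85,85,85]'

```text
time: 5.3
eef_pos: [0.4279, -0.3892, 0.1987]
ee_rot: [-3.141, 0.004, 0.001]
contact_force: [-1.0, 0.8, 0.2]
opening: 0.994
gripper_force: 0.0
```

Run:
```python
from h import *
im=read_camera('wrist');np.save('w3.npy',im);s=bot.read_state();print(s['eef_pos'],s['ee_rot'])
x0,x1,y0,y1=.39,.59,-.46,-.26
m=rect(im,x0,x1,y0,y1,.006,3);save('m3',m,1)
```

```text
[ 0.42848637 -0.38893572  0.19933316] [-3.14150607e+00  2.17439886e-03 -3.11100710e-04]
```

View pics/m3.png

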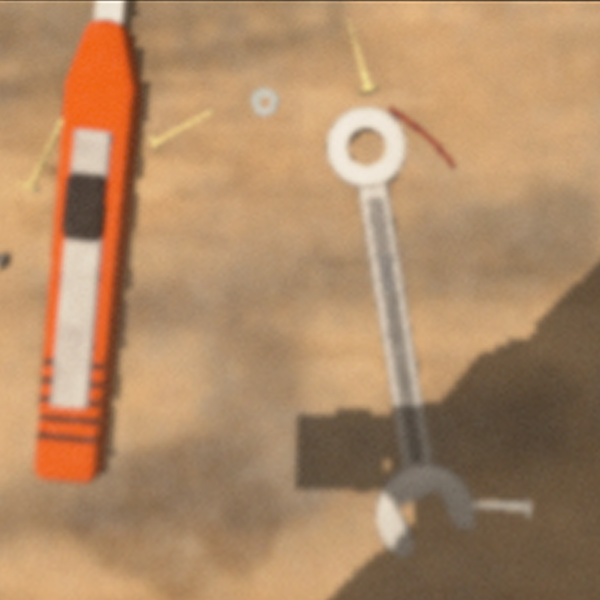

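Small spanner: origin (0.480,-0.3915), axis 9.2°. Moving to grasp it.

Request:
play_rows --delta_pos '[[0.86,0.04,0],[0.86,0.04,0],[0.86,0.04,0],[0,0,0.94],[0,0,0.94],[0,0,0.94],[0,0,0.94],[0,0,0.94],[0,0,0.94],[0,0,0.94],[0,0,0.94],[0,0,0.94]]' --angular '[[0,0,0],[0,0,0],[0,0,0],[0,0,-0.15],[0,0,-0.15],[0,0,-0.15],[0,0,-0.15],[0,0,-0.15],[0,0,-0.15],[0,0,-0.15],[0,0,-0.15],[0,0,-0.15]]' --jaw '[30,30,30,30,30,30,30,30,30,30,30,30]'

```text
time: 6.55
eef_pos: [0.4814, -0.3908, 0.0302]
ee_rot: [3.13, 0.256, 0.002]
contact_force: [-0.9, -0.2, -0.4]
opening: 0.354
gripper_force: 0.0
```

Request:
play_rows --delta_pos '[[0,0,0],[0,0,0.35],[0,0,0.35],[0,0,0.35],[0,0,0.15],[0,0,0],[0,0,0]]' --angular '[[0,0,0],[0,0,0],[0,0,0],[0,0,0],[0,0,0],[0,0,0],[0,0,0]]' --jaw '[30,30,30,30,30,30,30]'

```text
time: 7.25
eef_pos: [0.4806, -0.3913, 0.0059]
ee_rot: [3.131, 0.253, 0.0]
contact_force: [-0.6, 0.1, -0.4]
opening: 0.351
gripper_force: 0.0
```

Run:
```python
from h import *
im=read_camera('wrist');save('w4',im,1.5);s=bot.read_state();print(s['eef_pos'],s['ee_rot'])
```

```text
[ 0.48064821 -0.39135903  0.00599907] [3.13104977e+00 2.53325629e-01 4.85513761e-04]
```

View pics/w4.png

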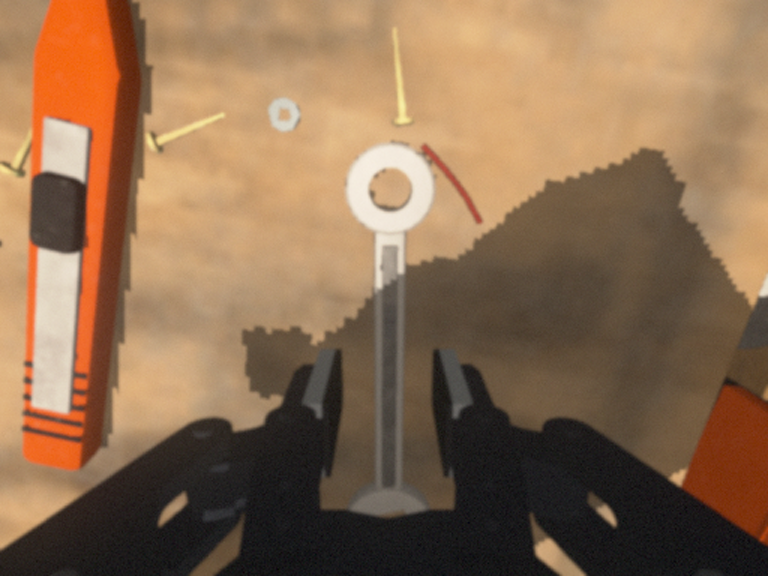

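Nicely aligned between the fingers. Descend slightly and close.

Request:
play_rows --delta_pos '[[0,0,0.1],[0,0,0.1],[0,0,0],[0,0,0],[0,0,0],[0,0,0],[0,0,0],[0,0,0]]' --angular '[[0,0,0],[0,0,0],[0,0,0],[0,0,0],[0,0,0],[0,0,0],[0,0,0],[0,0,0]]' --jaw '[30,30,0,0,0,0,0,0]'

```text
time: 8.1
eef_pos: [0.4805, -0.3912, 0.0017]
ee_rot: [3.131, 0.254, 0.0]
contact_force: [-1.2, 0.5, -0.3]
opening: 0.085
gripper_force: 58.8
```

Request:
play_rows --delta_pos '[[0,0,-0.3],[0,0,-0.6],[0,0,-0.9],[0,0,-0.9],[0,0,-0.6],[0,0,-0.1],[0,0,0]]' --angular '[[0,0,0],[0,0,0],[0,0,0],[0,0,0],[0,0,0],[0,0,0],[0,0,0]]' --jaw '[0,0,0,0,0,0,0]'

```text
time: 8.8
eef_pos: [0.4807, -0.3914, 0.0702]
ee_rot: [3.131, 0.254, 0.001]
contact_force: [-0.2, 0.1, -0.3]
opening: 0.083
gripper_force: 58.7
```

Run:
```python
from h import *
im=read_camera('wrist');save('w5',im,1)
print(search_frame('wrist','spanner_small'),landmark_of('wrist','spanner_small'))
```

```text
[{'bbox': [226.4, 94.5, 65.5, 251.8], 'conf': 0.65}] [{'uv': [258.0, 247.2], 'conf': 0.69}]
```

View pics/w5.png

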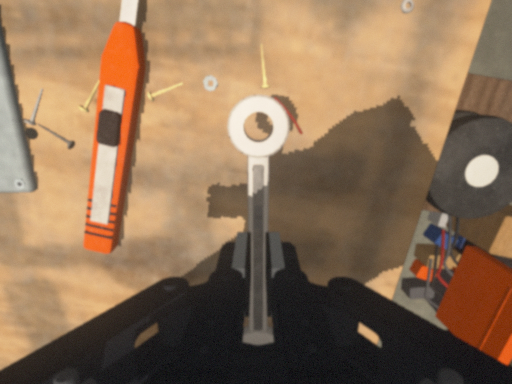

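The spanner is held. I'll refine the board poses offline from the earlier picture with a rectangle fit.

```bash
cat > fit.py <<'E'
from h import *
import h
from scipy.optimize import minimize
class Fake:
    def __init__(s,p,r): s.s={'eef_pos':np.array(p),'ee_rot':np.array(r)}
    def read_state(s): return s.s
def board(im,x,y,a,L,W=.070,z=.008,pose=None):
    "refine centre x,y and tilt a (deg, +x towards +y) of a grey board L long"
    b=h.bot
    if pose: h.bot=Fake(*pose)
    r=.16;m=rect(im,x-r,x+r,y-r,y+r,z,2);h.bot=b
    S=cv2.cvtColor(m,cv2.COLOR_RGB2HSV)[...,1].astype(np.float32);S=np.clip(cv2.GaussianBlur(S,(0,0),1.5),0,120)
    u,v=np.meshgrid(np.arange(-L/2-.006,L/2+.0061,.001),np.arange(-W/2-.006,W/2+.0061,.001))
    out=(abs(u)>L/2)|(abs(v)>W/2);inn=((abs(u)>L/2-.006)|(abs(v)>W/2-.006))&~out
    def f(p):
        c,s=np.cos(np.radians(p[2])),np.sin(np.radians(p[2]))
        X=x+p[0]/1e3+c*u-s*v;Y=y+p[1]/1e3+s*u+c*v
        q=cv2.remap(S,((y+r-Y)*2000).astype(np.float32),((x+r-X)*2000).astype(np.float32),1)
        return q[inn].mean()-q[out].mean()
    best=min((minimize(f,[i,j,a],method='Nelder-Mead',options=dict(initial_simplex=np.array([[i,j,a],[i+3,j,a],[i,j+3,a],[i,j,a+2]]))) for i in(-3,3) for j in(-3,3)),key=lambda o:o.fun)
    return round(x+best.x[0]/1e3,4),round(y+best.x[1]/1e3,4),round(best.x[2],2),round(best.fun,1)
E
python3 - <<'E'
from fit import *
im=np.load('w2.npy');P=([.49875,-.19909,.33482],[3.141346,8.8e-5,-4.88e-4])
print('b',board(im,.5525,-.186,9.5,.190,pose=P))
print('c',board(im,.472,-.061,6.7,.216,pose=P))
print('a',board(im,.458,.068,-3.5,.230,pose=P))
E
```

```text
b (np.float64(0.5531), np.float64(-0.1857), np.float64(9.9), np.float64(-67.5))
c (np.float64(0.4731), np.float64(-0.0607), np.float64(6.61), np.float64(-76.5))
a (np.float64(0.4522), np.float64(0.0706), np.float64(-3.99), np.float64(-71.1))
```

Request:
play_rows --delta_pos '[[0.523,-0.957,0],[0.523,-0.957,0],[0.523,-0.957,0],[0.523,-0.957,0],[0.523,-0.957,0],[0.523,-0.957,0],[0.523,-0.957,0],[0.523,-0.957,0],[0.523,-0.957,0],[0.523,-0.957,0],[0,0,0],[0,0,0]]' --angular '[[0,0,0],[0,0,0],[0,0,0],[0,0,0],[0,0,0],[0,0,0],[0,0,0],[0,0,0],[0,0,0],[0,0,0],[0,0,-0.09],[0,0,0]]' --jaw '[0,0,0,0,0,0,0,0,0,0,0,0]'

```text
time: 10.15
eef_pos: [0.5526, -0.1852, 0.069]
ee_rot: [-3.13, -0.272, 0.002]
contact_force: [0.8, -1.2, -0.9]
opening: 0.088
gripper_force: 58.7
```

Request:
play_rows --delta_pos '[[0,0,0.8],[0,0,0.8],[0,0,0.6],[0,0,0.4],[0,0,0.2],[0,0,0.1],[0,0,0],[0,0,0]]' --angular '[[0,0,0],[0,0,0],[0,0,0],[0,0,0],[0,0,0],[0,0,0],[0,0,0],[0,0,0]]' --jaw '[0,0,0,0,0,0,0,0]'

```text
time: 10.95
eef_pos: [0.5533, -0.1856, 0.0123]
ee_rot: [3.13, 0.27, 0.001]
contact_force: [0.7, -0.1, -1.0]
opening: 0.085
gripper_force: 58.7
```

Request:
play_rows --delta_pos '[[0,0,0.11],[0,0,0],[0,0,0],[0,0,0],[0,0,0],[0,0,0]]' --angular '[[0,0,0],[0,0,0],[0,0,0],[0,0,0],[0,0,0],[0,0,0]]' --jaw '[0,0,30,30,30,30]'

```text
time: 11.55
eef_pos: [0.553, -0.1855, 0.0096]
ee_rot: [3.13, 0.27, 0.0]
contact_force: [0.4, 0.1, 0.2]
opening: 0.352
gripper_force: 0.0
```

Request:
play_rows --delta_pos '[[0,0,-0.3],[0,0,-0.9],[0,0,-0.9],[0,0,-0.9],[0,0,-0.9],[0,0,-0.9],[0,0,-0.9],[-0.5,0.9,-0.9],[-0.5,0.9,-0.9],[-0.5,0.9,-0.9],[0,0,0],[0,0,0]]' --angular '[[0,0,0],[0,0,0],[0,0,0],[0,0,0],[0,0,0],[0,0,0],[0,0,0],[0,0,0],[0,0,0],[0,0,0],[0,0,0],[0,0,0]]' --jaw '[30,30,30,30,30,45,45,45,45,45,45,45]'

```text
time: 12.75
eef_pos: [0.5328, -0.244, 0.1778]
ee_rot: [3.13, 0.269, 0.002]
contact_force: [0.1, -0.2, 0.1]
opening: 0.526
gripper_force: 0.0
```

Run:
```python
from fit import *
im=read_camera('wrist');np.save('w6.npy',im);s=bot.read_state();print(s['eef_pos'],s['ee_rot'])
print('b',board(im,.5525,-.186,9.5,.190))
m=rect(im,.40,.66,-.36,-.10,.014,3);save('m6',m,.75)
```

```text
[ 0.53258715 -0.24337708  0.17711034] [-3.12939737e+00 -2.70235340e-01  2.98264433e-04]
b (np.float64(0.5533), np.float64(-0.1852), np.float64(10.05), np.float64(-68.2))
```

View pics/m6.png

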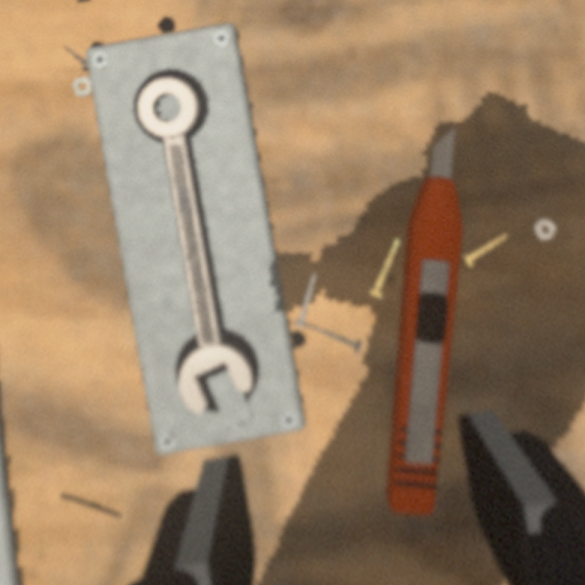

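The small spanner covers its outline on board b. Cutter: origin about (0.517,-0.290), blade pointing at -4.9°. I'll grasp it 10 mm towards the butt.

Request:
play_rows --delta_pos '[[-0.55,0.68,0],[-0.55,0.68,0],[-0.55,0.68,0],[0,0,0.92],[0,0,0.92],[0,0,0.92],[0,0,0.92],[0,0,0.92],[0,0,0.92],[0,0,0.92],[0,0,0.92],[0,0,0]]' --angular '[[0,0,0],[0,0,0],[0,0,0],[0,0,0.27],[0,0,0.27],[0,0,0.27],[0,0,0.27],[0,0,0.27],[0,0,0.27],[0,0,0.27],[0,0,0.27],[0,0,0]]' --jaw '[50,50,50,50,50,50,50,50,50,50,50,50]'

```text
time: 14.0
eef_pos: [0.5047, -0.2896, 0.0275]
ee_rot: [-3.136, 0.138, 0.007]
contact_force: [-0.6, 0.2, -0.9]
opening: 0.582
gripper_force: 0.0
```

Request:
play_rows --delta_pos '[[0,0,0.5],[0,0,0.5],[0,0,0.25],[0,0,0],[0,0,0],[0,0,0],[0,0,0],[0,0,0],[0,0,0]]' --angular '[[0,0,0],[0,0,0],[0,0,0],[0,0,0],[0,0,0],[0,0,0],[0,0,0],[0,0,0],[0,0,0]]' --jaw '[50,50,50,50,0,0,0,0,0]'

```text
time: 14.9
eef_pos: [0.5076, -0.2898, 0.0061]
ee_rot: [3.138, -0.136, 0.002]
contact_force: [-1.3, 1.1, 5.2]
opening: 0.239
gripper_force: 59.5
```

Run:
```python
from h import *
im=read_camera('wrist');save('w7',im,1.);s=bot.read_state();print(s['eef_pos'],s['ee_rot'])
```

```text
[ 0.50761426 -0.28981859  0.00612491] [ 3.13815200e+00 -1.36142230e-01  1.89028643e-03]
```

View pics/w7.png

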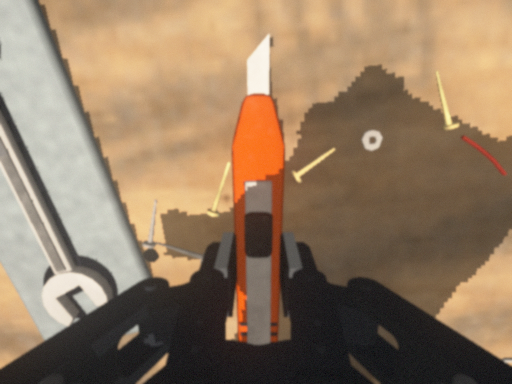

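Run:
```python
from h import *
s=bot.read_state();R=cv2.Rodrigues(np.array(s['ee_rot']))[0]
for uv,zs in (((271,36),(.005,.01,.015)),((258,96),(.01,.015,.02))):
    for z in zs: print(uv,z,np.round(R.T@(ray('wrist',uv,z)-s['eef_pos']),4))
```

```text
(271, 36) 0.005 [0.0972 0.0057 0.0012]
(271, 36) 0.01 [ 0.0963  0.0055 -0.0038]
(271, 36) 0.015 [ 0.0955  0.0053 -0.0088]
(258, 96) 0.01 [ 0.0732  0.0003 -0.0038]
(258, 96) 0.015 [ 0.0731  0.0003 -0.0088]
(258, 96) 0.02 [ 0.0731  0.0003 -0.0138]
```

Request:
play_rows --delta_pos '[[0,0,-0.5],[0,0,-0.9],[0,0,-0.9],[0,0,-0.9],[0,0,-0.9],[0,0,-0.5],[0,0,0]]' --angular '[[0,0,0],[0,0,0],[0,0,0],[0,0,0],[0,0,0],[0,0,0],[0,0,0]]' --jaw '[0,0,0,0,0,0,0]'

```text
time: 15.65
eef_pos: [0.508, -0.2901, 0.0989]
ee_rot: [3.137, -0.136, 0.004]
contact_force: [0.3, -0.5, -1.8]
opening: 0.242
gripper_force: 58.9
```

Request:
play_rows --delta_pos '[[-0.19,-0.946,0],[-0.19,-0.946,0],[-0.19,-0.946,0],[-0.19,-0.946,0],[-0.19,-0.946,0],[-0.19,-0.946,0],[-0.19,-0.946,0],[-0.19,-0.946,0],[-0.19,-0.946,0],[-0.19,-0.946,0],[-0.19,-0.946,0],[-0.19,-0.946,0]]' --angular '[[0,0,0],[0,0,0],[0,0,0],[0,0,0],[0,0,0],[0,0,0],[0,0,0],[0,0,0],[0,0,0],[0,0,0],[0,0,0],[0,0,0]]' --jaw '[0,0,0,0,0,0,0,0,0,0,0,0]'

```text
time: 16.85
eef_pos: [0.4802, -0.0574, 0.0968]
ee_rot: [-3.138, 0.134, 0.001]
contact_force: [0.3, -0.1, -1.7]
opening: 0.242
gripper_force: 58.9
```

Request:
play_rows --delta_pos '[[0,0,0],[0,0,0],[0,0,0],[0,0,0],[0,0,0],[0,0,0],[0,0,0],[0,0,0],[0,0,0],[0,0,0],[0,0,0],[0,0,0]]' --angular '[[0,0,-0.98],[0,0,-0.98],[0,0,-0.98],[0,0,-0.98],[0,0,-0.98],[0,0,-0.98],[0,0,-0.98],[0,0,-0.98],[0,0,-0.98],[0,0,-0.98],[0,0,-0.98],[0,0,-0.98]]' --jaw '[0,0,0,0,0,0,0,0,0,0,0,0]'

```text
time: 18.05
eef_pos: [0.4803, -0.0581, 0.0968]
ee_rot: [-2.471, -1.939, 0.001]
contact_force: [0.0, -0.0, -1.2]
opening: 0.241
gripper_force: 59.0
```

Request:
play_rows --delta_pos '[[0,0,0],[0,0,0],[0,0,0],[0,0,0],[0,0,0],[0,0,0],[0,0,0],[0,0,0],[0,0,0],[0,0,0],[0,0,0],[0,0,0]]' --angular '[[0,0,-0.98],[0,0,-0.98],[0,0,-0.98],[0,0,-0.98],[0,0,-0.98],[0,0,-0.98],[0,0,-0.98],[0,0,-0.98],[0,0,-0.98],[0,0,-0.98],[0,0,-0.98],[0,0,-0.98]]' --jaw '[0,0,0,0,0,0,0,0,0,0,0,0]'

```text
time: 19.25
eef_pos: [0.4803, -0.0581, 0.0968]
ee_rot: [-0.624, -3.078, -0.0]
contact_force: [0.5, 0.7, -1.8]
opening: 0.24
gripper_force: 59.0
```

Request:
play_rows --delta_pos '[[0,0,0],[0,0,0],[0,0,0],[0,0,0],[0,0,0],[0,0,0],[0,0,0]]' --angular '[[0,0,-0.98],[0,0,-0.98],[0,0,-0.98],[0,0,-0.98],[0,0,-0.42],[0,0,0],[0,0,0]]' --jaw '[0,0,0,0,0,0,0]'

```text
time: 19.95
eef_pos: [0.4808, -0.0586, 0.097]
ee_rot: [0.18, -3.136, -0.0]
contact_force: [-0.0, 0.0, -0.1]
opening: 0.242
gripper_force: 59.0
```

Run:
```python
from h import *
s=bot.read_state();r=s['ee_rot'];R=cv2.Rodrigues(np.array(r))[0]
print(s['eef_pos'],np.degrees(np.arctan2(R[1,0],R[0,0])),s['q'],s['opening'])
```

```text
[ 0.48075461 -0.05862976  0.09700863] -173.44208392400944 [-1.21392627e-01  8.61517696e-02 -3.81220656e-01  1.10403625e+00
  6.27247196e-05 -2.35849815e-01] 0.2415435531997082
```

Request:
play_rows --delta_pos '[[-0.055,-0.06,0.9],[0,0,0.9],[0,0,0.9],[0,0,0.7],[0,0,0.4],[0,0,0.2],[0,0,0.1],[0,0,0],[0,0,0]]' --angular '[[0,0,0],[0,0,0],[0,0,0],[0,0,0],[0,0,0],[0,0,0],[0,0,0],[0,0,0],[0,0,0]]' --jaw '[0,0,0,0,0,0,0,0,0]'

```text
time: 20.85
eef_pos: [0.4831, -0.0606, 0.0159]
ee_rot: [-0.18, 3.135, -0.0]
contact_force: [0.7, 0.1, -1.1]
opening: 0.236
gripper_force: 59.0
```

Request:
play_rows --delta_pos '[[0.03,0.03,0.03],[0,0,0.04],[0,0,0],[0,0,0],[0,0,0],[0,0,0]]' --angular '[[0,0,0],[0,0,0],[0,0,0],[0,0,0],[0,0,0],[0,0,0]]' --jaw '[0,0,0,45,45,45]'

```text
time: 21.45
eef_pos: [0.4821, -0.0601, 0.014]
ee_rot: [-0.18, 3.136, -0.0]
contact_force: [-0.1, -0.9, -0.5]
opening: 0.53
gripper_force: 0.0
```

Request:
play_rows --delta_pos '[[0,0,-0.4],[0,0,-0.9],[0,0,-0.9],[0,0,-0.9],[0,0,-0.9],[0,0,-0.9],[0,0,-0.9],[0,0,-0.9],[0,0,-0.9],[0,0.9,-0.9],[0,0.9,-0.9],[0,0.9,-0.9]]' --angular '[[0,0,0],[0,0,0],[0,0,0],[0,0,0],[0,0,0],[0,0,0],[0,0,0],[0,0,0],[0,0,0],[0,0,0],[0,0,0],[0,0,0]]' --jaw '[45,45,45,45,45,45,45,45,45,45,45,45]'

```text
time: 22.65
eef_pos: [0.4755, -0.006, 0.2213]
ee_rot: [-0.179, 3.136, -0.0]
contact_force: [1.3, -0.4, -1.3]
opening: 0.526
gripper_force: 0.0
```

Request:
play_rows --delta_pos '[[-0.37,0.88,-0.4],[-0.37,0.88,-0.4],[-0.37,0.88,-0.4],[-0.37,0.88,-0.4],[-0.37,0.88,-0.4],[-0.37,0.88,-0.4],[-0.37,0.88,-0.4],[-0.37,0.88,-0.4],[-0.37,0.88,-0.4],[-0.37,0.88,-0.4],[-0.37,0.88,-0.4],[-0.37,0.88,-0.4]]' --angular '[[0,0,0],[0,0,0],[0,0,0],[0,0,0],[0,0,0],[0,0,0],[0,0,0],[0,0,0],[0,0,0],[0,0,0],[0,0,0],[0,0,0]]' --jaw '[45,45,45,45,45,45,45,45,45,45,45,45]'

```text
time: 23.85
eef_pos: [0.5398, 0.2143, 0.3169]
ee_rot: [-0.18, 3.136, 0.0]
contact_force: [-0.3, -0.3, 0.5]
opening: 0.522
gripper_force: 0.0
```

Request:
play_rows --delta_pos '[[0,0,0],[0,0,0],[0,0,0]]' --angular '[[0,0,0],[0,0,0],[0,0,0]]' --jaw '[45,45,45]'

```text
time: 24.15
eef_pos: [0.5395, 0.2129, 0.3158]
ee_rot: [0.18, -3.136, 0.001]
contact_force: [-0.6, -0.5, -0.1]
opening: 0.524
gripper_force: 0.0
```

Run:
```python
from fit import *
im=read_camera('wrist');np.save('w8.npy',im);s=bot.read_state();print(s['eef_pos'],s['ee_rot'])
np.save('w8pose.npy',np.array([s['eef_pos'],s['ee_rot']]))
m=rect(im,.33,.68,-.12,.48,.008,2);save('m8',m,.66)
print('a',board(im,.4525,.07,-4,.230))
```

```text
[0.53945633 0.21277055 0.31580449] [ 1.79068575e-01 -3.13602174e+00  4.84757787e-04]
a (np.float64(0.4508), np.float64(0.0735), np.float64(-3.94), np.float64(-53.6))
```

View pics/m8.png

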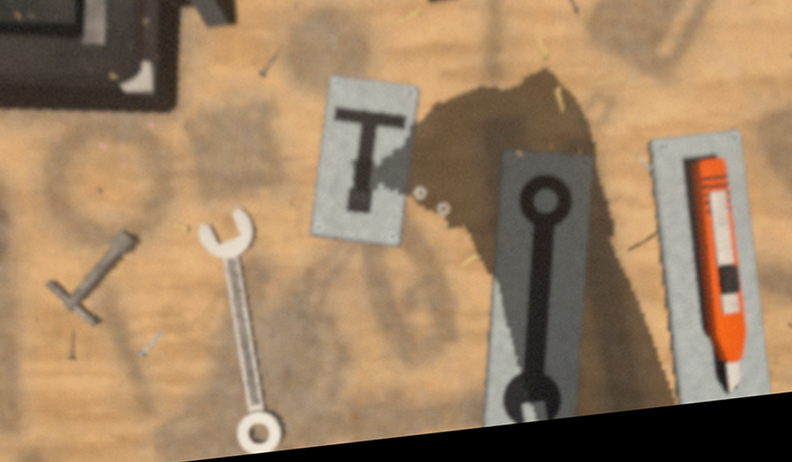

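Large spanner: ring near, jaw far, at about (0.427,0.295). The key's crossbar is at lower left and board d's T points far. I'll refine these numerically from the same picture.

Run:
```python
from fit import *
im=np.load('w8.npy')
print('d',board(im,.571,.2,-4,.124));print('c',board(im,.4731,-.0607,6.6,.216))
def seg(x0,x1,y0,y1,z,thr,vmin=0,k=4):
    m=rect(im,x0,x1,y0,y1,z,k);hs=cv2.cvtColor(m,cv2.COLOR_RGB2HSV);g=((hs[...,1]<thr)&(hs[...,2]>vmin)).astype(np.uint8)
    n,l,st,_=cv2.connectedComponentsWithStats(cv2.morphologyEx(g,cv2.MORPH_CLOSE,np.ones((5,5))));i=1+np.argmax(st[1:,4])
    c=np.argwhere(l==i);X=x1-c[:,0]/k/1e3;Y=y1-c[:,1]/k/1e3
    r=cv2.minAreaRect(np.float32(np.c_[X,Y]*1000));print(np.round(r[0],1),np.round(r[1],1),round(r[2],2),len(X)/k/k)
    return X,Y,m
X,Y,m=seg(.31,.55,.24,.36,.005,75,100)
# shank axis: from mid part
s=(X>.38)&(X<.47);p=np.polyfit(X[s],Y[s],1);print('axis deg',np.degrees(np.arctan(p[0])),'y at .427',np.polyval(p,.427))
u=np.array([1,p[0]])/np.hypot(1,p[0]);t=X*u[0]+(Y-p[1])*u[1];print('ends',t.min(),t.max(),'mid pt',u*(t.min()+t.max())/2+[0,p[1]],'len',np.ptp(t))
a=m
b=seg(.43,.54,.34,.47,.008,75,0)[2]
out=np.zeros((960,900,3),np.uint8);out[:a.shape[0],:a.shape[1]]=a;out[:b.shape[0],490:490+b.shape[1]]=b[:,:410] if b.shape[1]>410 else b
save('m8b',out,.62)
for q in('spanner_large','chuck_key'): print(q,[(ray('wrist',d['uv'],.006)[:2],d['conf']) for d in landmark_of('wrist',q)])
```

```text
d (np.float64(0.5589), np.float64(0.2042), np.float64(-7.09), np.float64(-70.1))
c (np.float64(0.4717), np.float64(-0.0576), np.float64(6.61), np.float64(-67.4))
[429.7 290.8] [187.9  52.2] 10.3 3822.375
axis deg 13.133065331578406 y at .427 0.2937814505641331
ends 0.346433018798897 0.5338976677074095 mid pt [0.42865282 0.29416708] len 0.18746464890851255
[467.7 401.6] [45.1 73.3] 35.49 837.375
spanner_large [(array([0.43194817, 0.29635867]), 0.97)]
chuck_key [(array([0.47259908, 0.40158232]), 0.56)]
```

View pics/m8b.png

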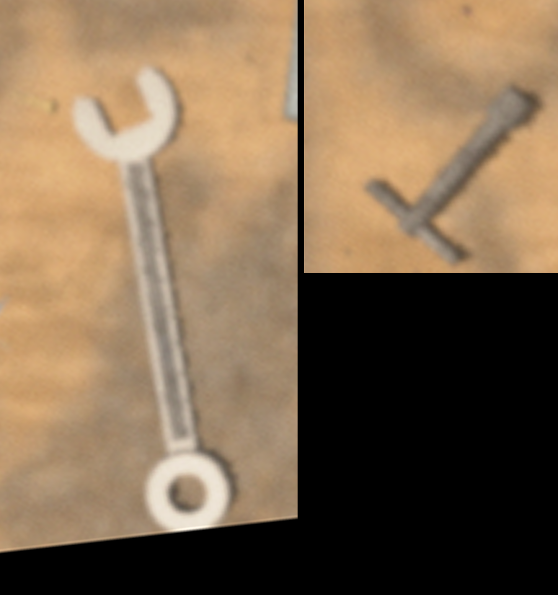

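The large spanner's origin is about (0.4305,0.2946), ring direction 189.1°. The two opposing views disagree by about 3 mm, so I average them. Grasping.

Request:
play_rows --delta_pos '[[0.825,0.78,0.8],[0.825,0.78,0.8],[0.825,0.78,0.8],[0.825,0.78,0.8],[0.825,0.78,0.8],[0.825,0.78,0.8],[0,0,0],[0,0,0.95],[0,0,0.95],[0,0,0.95],[0,0,0.95],[0,0,0.95]]' --angular '[[0,0,0],[0,0,0],[0,0,0],[0,0,0],[0,0,0],[0,0,0],[0,0,-0.37],[0,0,0],[0,0,0],[0,0,0],[0,0,0],[0,0,0]]' --jaw '[30,30,30,30,30,30,30,30,30,30,30,30]'

```text
time: 25.5
eef_pos: [0.4306, 0.2946, 0.1242]
ee_rot: [-0.249, 3.132, 0.0]
contact_force: [0.0, 0.2, -0.3]
opening: 0.353
gripper_force: 0.0
```

Request:
play_rows --delta_pos '[[0,0,0.95],[0,0,0.95],[0,0,0.95],[0,0,0.95],[0,0,0.7],[0,0,0],[0,0,0]]' --angular '[[0,0,0],[0,0,0],[0,0,0],[0,0,0],[0,0,0],[0,0,0],[0,0,0]]' --jaw '[30,30,30,30,30,30,30]'

```text
time: 26.2
eef_pos: [0.4307, 0.2948, 0.0352]
ee_rot: [0.249, -3.131, 0.0]
contact_force: [0.3, -0.7, 0.1]
opening: 0.347
gripper_force: 0.0
```

```bash
cat >> h.py <<'E'
def toolseg(im,z,xr=(.0,.14),yr=(-.05,.05),thr=60,vmin=110,k=4):
    "segment bright unsaturated thing in tool frame at world height z; returns tool-frame points (mm)"
    s=bot.read_state();R=cv2.Rodrigues(np.array(s['ee_rot'],float))[0];c=get_calibration('wrist');M=np.array(c['mount']);W=np.linalg.inv(M)
    P=[(xr[1],yr[0]),(xr[1],yr[1]),(xr[0],yr[0]),(xr[0],yr[1])];zt=s['eef_pos'][2]-z;src=[]
    for x,y in P:
        p=W@[x,y,zt,1];src.append([c['fx']*p[0]/p[2]+c['cx'],c['fy']*p[1]/p[2]+c['cy']])
    w,h=int((yr[1]-yr[0])*1e3*k),int((xr[1]-xr[0])*1e3*k)
    m=cv2.warpPerspective(im,cv2.getPerspectiveTransform(np.float32(src),np.float32([(0,0),(w,0),(0,h),(w,h)])),(w,h))
    hs=cv2.cvtColor(m,cv2.COLOR_RGB2HSV);g=((hs[...,1]<thr)&(hs[...,2]>vmin)).astype(np.uint8)
    n,l,st,_=cv2.connectedComponentsWithStats(g);i=1+np.argmax(st[1:,4]);q=np.argwhere(l==i)
    return xr[1]*1e3-q[:,0]/k,yr[0]*1e3+q[:,1]/k,m
E
python3 - <<'E'
from h import *
im=read_camera('wrist');np.save('w9.npy',im);s=bot.read_state();print(s['eef_pos'],s['ee_rot'])
x,y,m=toolseg(im,.008);print(x.min(),x.max(),y.min(),y.max())
for lo in range(20,100,10):
    q=(x>=lo)&(x<lo+2)
    if q.any(): print(lo,y[q].min(),y[q].max())
E
```

```text
[0.4311139  0.2951949  0.03570502] [-2.49122995e-01  3.13090185e+00  6.91271081e-04]
0.25 96.0 -16.0 18.25
20 -4.0 7.75
30 -4.75 7.75
40 -5.0 7.75
50 -4.75 7.75
60 -5.0 7.75
70 -14.0 16.5
80 -15.75 18.25
90 -11.5 14.25
```

Request:
play_rows --delta_pos '[[0.08,0.06,0.6],[0,0,0.5],[0,0,0.4],[0,0,0.17],[0,0,0],[0,0,0],[0,0,0],[0,0,0],[0,0,0],[0,0,0]]' --angular '[[0,0,0],[0,0,0],[0,0,0],[0,0,0],[0,0,0],[0,0,0],[0,0,0],[0,0,0],[0,0,0],[0,0,0]]' --jaw '[30,30,30,30,30,0,0,0,0,0]'

```text
time: 27.25
eef_pos: [0.4292, 0.2963, 0.0018]
ee_rot: [-0.25, 3.131, 0.001]
contact_force: [-0.4, 0.3, 1.9]
opening: 0.118
gripper_force: 59.0
```

Request:
play_rows --delta_pos '[[0,0,-0.4],[0,0,-0.8],[0,0,-0.9],[0,0,-0.9],[0,0,-0.8],[0,0,-0.3],[0,0,0]]' --angular '[[0,0,0],[0,0,0],[0,0,0],[0,0,0],[0,0,0],[0,0,0],[0,0,0]]' --jaw '[0,0,0,0,0,0,0]'

```text
time: 27.95
eef_pos: [0.4294, 0.2965, 0.0844]
ee_rot: [-0.25, 3.13, 0.001]
contact_force: [0.5, 1.0, -2.2]
opening: 0.117
gripper_force: 58.7
```

Run:
```python
from h import *
im=read_camera('wrist');np.save('w10.npy',im);s=bot.read_state();print(s['eef_pos'],s['ee_rot'])
x,y,m=toolseg(im,s['eef_pos'][2]+.006);print(x.min(),x.max(),y.min(),y.max())
for lo in range(40,100,10):
    q=(x>=lo)&(x<lo+2)
    if q.any(): print(lo,y[q].min(),y[q].max())
```

```text
[0.42898704 0.29616976 0.08344714] [-2.49762430e-01  3.13144824e+00  2.31663342e-04]
0.25 94.5 -17.25 16.75
40 -6.5 6.0
50 -6.25 6.0
60 -6.75 6.0
70 -16.0 15.5
80 -17.0 16.5
90 -11.5 11.25
```

Request:
play_rows --delta_pos '[[0.055,-0.94,0],[0.055,-0.94,0],[0.055,-0.94,0],[0.055,-0.94,0],[0.055,-0.94,0],[0.055,-0.94,0],[0.055,-0.94,0],[0.055,-0.94,0],[0.055,-0.94,0],[0.055,-0.94,0],[0.055,-0.94,0],[0.055,-0.94,0]]' --angular '[[0,0,0],[0,0,0],[0,0,0],[0,0,0],[0,0,0],[0,0,0],[0,0,0],[0,0,0],[0,0,0],[0,0,0],[0,0,0],[0,0,0]]' --jaw '[0,0,0,0,0,0,0,0,0,0,0,0]'

```text
time: 29.2
eef_pos: [0.4509, 0.0704, 0.0823]
ee_rot: [0.25, -3.13, 0.0]
contact_force: [-0.8, -0.1, -2.0]
opening: 0.117
gripper_force: 58.7
```

Request:
play_rows --delta_pos '[[0,0,0],[0,0,0],[0,0,0],[0,0,0],[0,0,0],[0,0,0],[0,0,0],[0,0,0],[0,0,0],[0,0,0],[0,0,0],[0,0,0]]' --angular '[[0,0,-0.98],[0,0,-0.98],[0,0,-0.98],[0,0,-0.98],[0,0,-0.98],[0,0,-0.98],[0,0,-0.98],[0,0,-0.98],[0,0,-0.98],[0,0,-0.98],[0,0,-0.98],[0,0,-0.98]]' --jaw '[0,0,0,0,0,0,0,0,0,0,0,0]'

```text
time: 30.4
eef_pos: [0.4509, 0.0712, 0.0823]
ee_rot: [2.225, -2.215, -0.002]
contact_force: [0.1, 0.6, -1.7]
opening: 0.119
gripper_force: 58.8
```

Request:
play_rows --delta_pos '[[0,0,0],[0,0,0],[0,0,0],[0,0,0],[0,0,0],[0,0,0],[0,0,0],[0,0,0],[0,0,0],[0,0,0],[0,0,0],[0,0,0]]' --angular '[[0,0,-0.98],[0,0,-0.98],[0,0,-0.98],[0,0,-0.98],[0,0,-0.98],[0,0,-0.98],[0,0,-0.98],[0,0,-0.98],[0,0,-0.98],[0,0,-0.98],[0,0,-0.98],[0,0,-0.98]]' --jaw '[0,0,0,0,0,0,0,0,0,0,0,0]'

```text
time: 31.6
eef_pos: [0.4509, 0.0712, 0.0823]
ee_rot: [3.132, -0.243, -0.003]
contact_force: [-0.4, -0.0, -1.4]
opening: 0.117
gripper_force: 58.8
```

Request:
play_rows --delta_pos '[[0,0,0],[0,0,0],[0,0,0]]' --angular '[[0,0,-0.76],[0,0,0],[0,0,0]]' --jaw '[0,0,0]'

```text
time: 31.9
eef_pos: [0.4512, 0.0712, 0.0827]
ee_rot: [3.139, -0.111, -0.002]
contact_force: [0.8, -0.6, -2.5]
opening: 0.111
gripper_force: 58.8
```

```bash
cat >> h.py <<'E'
def to(x,y,psi=None):
    "tool-axis shift (units) and turn (units) to reach x,y,psi deg"
    s=bot.read_state();R=cv2.Rodrigues(np.array(s['ee_rot'],float))[0]
    d=R.T@[x-s['eef_pos'][0],y-s['eef_pos'][1],0];p=np.degrees(np.arctan2(R[1,0],R[0,0]))
    print('pos',np.round(s['eef_pos'],4),'psi',round(p,2),'units',np.round(d[:2]/.02,3),'turn',None if psi is None else round(-np.radians((psi-p+180)%360-180)/.12,3))
E
python3 - <<'E'
from h import *
to(.4515,.0721,-3.97);print(bot.read_state()['q'])
E
```

```text
pos [0.4512 0.0712 0.0827] psi -4.07 units [ 0.013 -0.044] turn -0.014
[ 1.56574526e-01  4.43236126e-02 -4.59090699e-01  1.06877400e+00
  3.48620075e-05 -2.91404590e+00]
```

Request:
play_rows --delta_pos '[[0.01,-0.045,0.8],[0,0,0.9],[0,0,0.8],[0,0,0.6],[0,0,0.3],[0,0,0.15],[0,0,0.06],[0,0,0],[0,0,0]]' --angular '[[0,0,0],[0,0,0],[0,0,0],[0,0,0],[0,0,0],[0,0,0],[0,0,0],[0,0,0],[0,0,0]]' --jaw '[0,0,0,0,0,0,0,0,0]'

```text
time: 32.8
eef_pos: [0.4524, 0.0723, 0.0118]
ee_rot: [-3.14, 0.108, -0.002]
contact_force: [-0.2, -0.1, -1.2]
opening: 0.112
gripper_force: 58.8
```

Run:
```python
from h import *
to(.4515,.0721,-3.97)
```

```text
pos [0.4524 0.0723 0.0118] psi -3.95 units [-0.045  0.012] turn 0.003
```

Request:
play_rows --delta_pos '[[-0.03,0,0.05],[0,0,0.04],[0,0,0],[0,0,0],[0,0,0],[0,0,0]]' --angular '[[0,0,0],[0,0,0],[0,0,0],[0,0,0],[0,0,0],[0,0,0]]' --jaw '[0,0,0,30,30,30]'

```text
time: 33.4
eef_pos: [0.4514, 0.0722, 0.0095]
ee_rot: [-3.14, 0.108, -0.0]
contact_force: [-0.3, 0.2, -0.2]
opening: 0.352
gripper_force: 0.0
```

Request:
play_rows --delta_pos '[[0,0,-0.4],[0,0,-0.9],[0,0,-0.9],[0,0,-0.9],[0,0,-0.9],[0,0.4,-0.95],[0,0.4,-0.95],[0,0.4,-0.95],[0,0.4,-0.95],[0,0.4,-0.95],[0,0.4,-0.95],[0,0,0]]' --angular '[[0,0,0],[0,0,0],[0,0,0],[0,0,0],[0,0,0],[0,0,0],[0,0,0],[0,0,0],[0,0,0],[0,0,0],[0,0,0],[0,0,0]]' --jaw '[30,30,30,30,30,30,30,30,30,30,30,30]'

```text
time: 34.6
eef_pos: [0.4493, 0.0239, 0.2064]
ee_rot: [-3.139, 0.11, -0.007]
contact_force: [0.2, -0.4, 0.3]
opening: 0.347
gripper_force: 0.0
```

Run:
```python
from fit import *
im=read_camera('wrist');np.save('w11.npy',im);s=bot.read_state();print(s['eef_pos'],s['ee_rot'])
print('a',board(im,.4515,.072,-4,.230),'c',board(im,.4724,-.059,6.6,.216))
m=rect(im,.34,.60,-.16,.14,.015,2.6);save('m11',m,1)
```

```text
[0.44880703 0.02416992 0.20485297] [-3.13932272  0.10944465 -0.00450219]
a (np.float64(0.4506), np.float64(0.0723), np.float64(-3.94), np.float64(-65.9)) c (np.float64(0.4722), np.float64(-0.0581), np.float64(6.79), np.float64(-72.1))
```

View pics/m11.png

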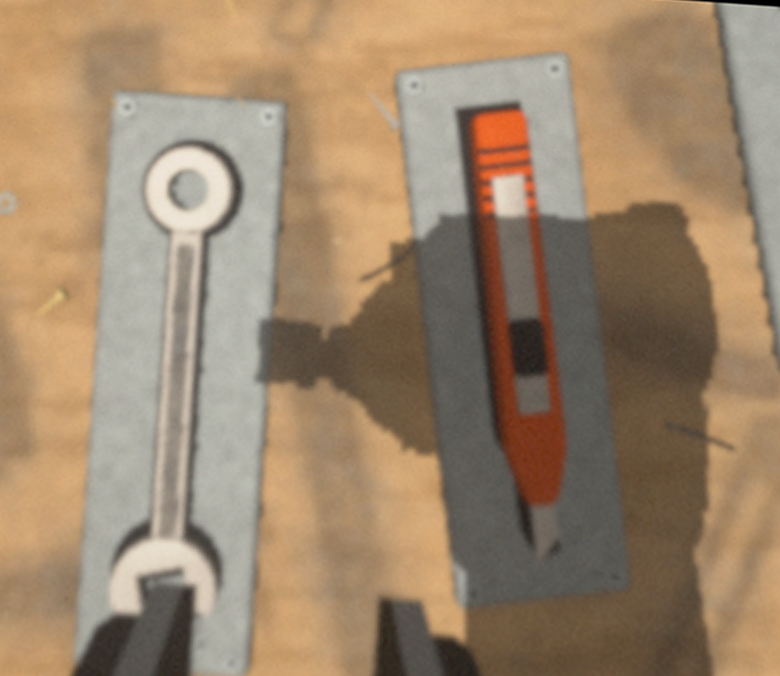

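The large spanner covers its outline. The cutter is within about 2 mm of its own; most of the apparent offset is parallax. Going over the key now.

Request:
play_rows --delta_pos '[[-0.09,-0.91,0],[-0.09,-0.91,0],[-0.09,-0.91,0],[-0.09,-0.91,0],[-0.09,-0.91,0],[-0.09,-0.91,0],[-0.09,-0.91,0],[-0.09,-0.91,0],[-0.09,-0.91,0],[-0.09,-0.91,0],[-0.09,-0.91,0]]' --angular '[[0,0,0],[0,0,0],[0,0,0],[0,0,0],[0,0,0],[0,0,0],[0,0,0],[0,0,0],[0,0,0],[0,0,0],[0,0,0]]' --jaw '[30,30,30,30,30,30,30,30,30,30,30]'

```text
time: 35.75
eef_pos: [0.4413, 0.2264, 0.2022]
ee_rot: [3.139, -0.107, -0.002]
contact_force: [-0.2, 0.3, 0.6]
opening: 0.355
gripper_force: 0.0
```

Request:
play_rows --delta_pos '[[0,0,0],[0,0,0],[0,0,0],[0,0,0],[0,0,0],[0,0,0],[0,0,0]]' --angular '[[0,0,0.87],[0,0,0.87],[0,0,0.87],[0,0,0.87],[0,0,0.87],[0,0,0.87],[0,0,0]]' --jaw '[30,30,30,30,30,30,30]'

```text
time: 36.45
eef_pos: [0.4415, 0.2256, 0.2024]
ee_rot: [2.953, -1.07, -0.002]
contact_force: [1.2, -0.6, -0.2]
opening: 0.35
gripper_force: 0.0
```

Run:
```python
from h import *
to(.437,.426,320)
```

```text
pos [0.4415 0.2256 0.2024] psi -39.82 units [-6.589 -7.554] turn 0.026
```

Request:
play_rows --delta_pos '[[-0.73,-0.84,0],[-0.73,-0.84,0],[-0.73,-0.84,0],[-0.73,-0.84,0],[-0.73,-0.84,0],[-0.73,-0.84,0],[-0.73,-0.84,0],[-0.73,-0.84,0],[-0.73,-0.84,0],[0,0,0],[0,0,0]]' --angular '[[0,0,0],[0,0,0],[0,0,0],[0,0,0],[0,0,0],[0,0,0],[0,0,0],[0,0,0],[0,0,0],[0,0,0],[0,0,0]]' --jaw '[30,30,30,30,30,30,30,30,30,30,30]'

```text
time: 37.55
eef_pos: [0.4375, 0.4258, 0.2025]
ee_rot: [2.954, -1.066, -0.001]
contact_force: [0.2, 0.4, -0.3]
opening: 0.352
gripper_force: 0.0
```

Run:
```python
from fit import *
im=read_camera('wrist');np.save('w12.npy',im);to(.468,.400,320)
m=rect(im,.41,.53,.34,.46,.008,5);save('m12',m,1)
print([(ray('wrist',d['uv'],.006)[:2],d['conf']) for d in landmark_of('wrist','chuck_key')])
```

```text
pos [0.4377 0.4253 0.2028] psi -39.74 units [1.976 0.003] turn 0.037
[(array([0.47453694, 0.40389103]), 0.69)]
```

View pics/m12.png

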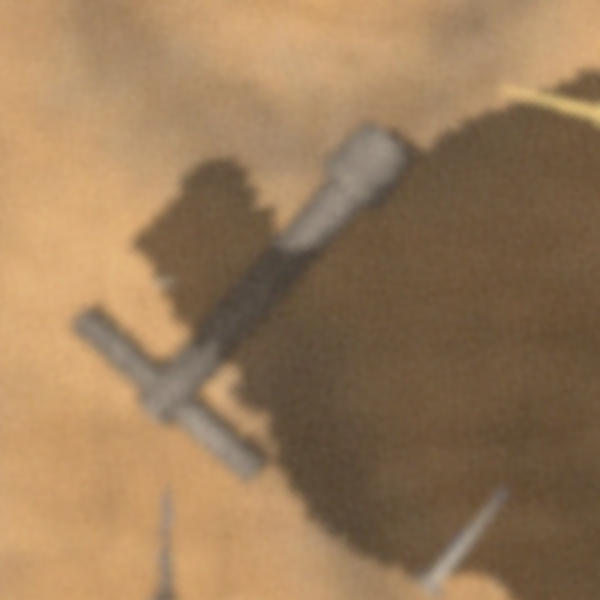

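The close view shows the key's origin at about (0.4755,0.406), crossbar direction 139°. Descending.

Request:
play_rows --delta_pos '[[0.69,-0.157,0],[0.69,-0.157,0],[0.69,-0.157,0],[0,0,0.96],[0,0,0.96],[0,0,0.96],[0,0,0.96],[0,0,0.96],[0,0,0.96],[0,0,0.96],[0,0,0.96],[0,0,0.9]]' --angular '[[0,0,0],[0,0,0],[0,0,0],[0,0,0.15],[0,0,0],[0,0,0],[0,0,0],[0,0,0],[0,0,0],[0,0,0],[0,0,0],[0,0,0]]' --jaw '[30,30,30,30,30,30,30,30,30,30,30,30]'

```text
time: 38.85
eef_pos: [0.4771, 0.4054, 0.031]
ee_rot: [2.943, -1.099, 0.0]
contact_force: [-0.1, 0.8, 1.2]
opening: 0.347
gripper_force: 0.0
```

Run:
```python
from h import *
to(.4755,.406,-40.8);im=read_camera('wrist');np.save('w13.npy',im)
_,_,m=toolseg(im,.008,(-.045,.075),(-.06,.06),k=5);save('m13',m,1)
```

```text
pos [0.4771 0.4054 0.031 ] psi -40.94 units [-0.079  0.028] turn -0.02
```

View pics/m13.png

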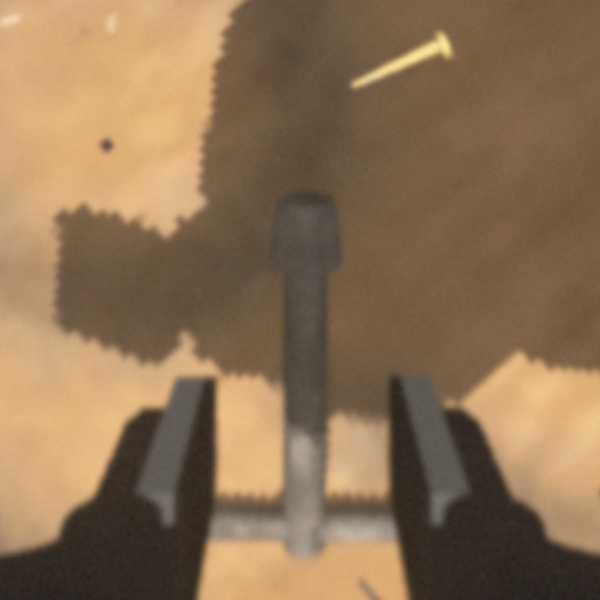

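The key is centred between the fingers and aligned (head end +37 mm, bar end -36 mm). Closing on it and lifting.

Request:
play_rows --delta_pos '[[0,0.04,0.5],[0,0,0.5],[0,0,0.35],[0,0,0],[0,0,0],[0,0,0],[0,0,0],[0,0,0],[0,0,0],[0,0,0]]' --angular '[[0,0,0],[0,0,0],[0,0,0],[0,0,0],[0,0,0],[0,0,0],[0,0,0],[0,0,0],[0,0,0],[0,0,0]]' --jaw '[30,30,30,30,0,0,0,0,0,0]'

```text
time: 39.9
eef_pos: [0.4757, 0.4062, 0.0055]
ee_rot: [-2.943, 1.096, -0.001]
contact_force: [0.3, 0.3, 4.5]
opening: 0.063
gripper_force: 58.9
```

Request:
play_rows --delta_pos '[[0,0,-0.4],[0,0,-0.9],[0,0,-0.9],[0,0,-0.9],[0,0,-0.9],[0,0,-0.5],[0,0,0]]' --angular '[[0,0,0],[0,0,0],[0,0,0],[0,0,0],[0,0,0],[0,0,0],[0,0,0]]' --jaw '[0,0,0,0,0,0,0]'

```text
time: 40.6
eef_pos: [0.4759, 0.4063, 0.0964]
ee_rot: [-2.942, 1.096, -0.002]
contact_force: [-0.2, 0.5, -0.9]
opening: 0.058
gripper_force: 58.8
```

Run:
```python
from h import *
to(.5596,.2027,172.9)
print(landmark_of('wrist','chuck_key'));im=read_camera('wrist');np.save('w14.npy',im)
```

```text
pos [0.4759 0.4063 0.0964] psi -40.86 units [9.826 4.962] turn 21.27
[{'uv': [257.0, 225.4], 'conf': 0.94}]
```

Request:
play_rows --delta_pos '[[0.86,0.435,-0.3],[0.86,0.435,-0.3],[0.86,0.435,-0.3],[0.86,0.435,-0.3],[0.86,0.435,-0.3],[0.86,0.435,-0.3],[0.86,0.435,-0.3],[0.86,0.435,-0.3],[0,0,0],[0,0,0]]' --angular '[[0,0,0],[0,0,0],[0,0,0],[0,0,0],[0,0,0],[0,0,0],[0,0,0],[0,0,0],[0,0,0],[0,0,0]]' --jaw '[0,0,0,0,0,0,0,0,0,0]'

```text
time: 41.7
eef_pos: [0.5338, 0.2623, 0.1423]
ee_rot: [2.943, -1.099, -0.001]
contact_force: [-0.6, -0.0, -0.5]
opening: 0.061
gripper_force: 58.8
```

Run:
```python
from fit import *
im=read_camera('wrist');np.save('w15.npy',im);s=bot.read_state();to(.5596,.2027,172.9)
print('d',board(im,.5596,.2027,-7,.124))
R=cv2.Rodrigues(s['ee_rot'])[0]
for d in landmark_of('wrist','chuck_key'): print(d['conf'],R.T@(ray('wrist',d['uv'],s['eef_pos'][2]+.005)-s['eef_pos']))
print([(ray('wrist',d['uv'],.008)[:2],d['conf']) for d in landmark_of('wrist','board_d')])
for z,lab in((s['eef_pos'][2]+.005,'key'),):
    x,y,m=toolseg(im,z,(-.045,.075),(-.06,.06),thr=80,vmin=60,k=5);print(x.min(),x.max(),y.min(),y.max(),len(x)/25)
# printed T on the board
m=rect(im,.48,.64,.14,.27,.008,4);g=(cv2.cvtColor(m,cv2.COLOR_RGB2HSV)[...,2]<55).astype(np.uint8)
n,l,st,ce=cv2.connectedComponentsWithStats(g)
for i in range(1,n):
    if st[i,4]>2000:
        c=np.argwhere(l==i);r=cv2.minAreaRect(np.float32(np.c_[.64-c[:,0]/4e3,.27-c[:,1]/4e3]*1000));print('dark',np.round(r[0],1),np.round(r[1],1),round(r[2],1),st[i,4]/16)
```

```text
pos [0.5335 0.2628 0.1422] psi -40.89 units [2.953 1.418] turn 21.265
d (np.float64(0.5596), np.float64(0.2049), np.float64(-7.09), np.float64(-71.0))
0.86 [ 0.00429141 -0.00011944 -0.00500301]
[(array([0.59812177, 0.20285219]), 0.79), (array([0.49387792, 0.07302045]), 0.71)]
31.0 75.0 -13.600000000000001 44.599999999999994 1260.88
dark [630.  151.8] [23. 20.] 90.0 238.0625
dark [556.4 200. ] [42.3 75. ] 83.5 1061.9375
```

Request:
play_rows --delta_pos '[[0.724,0.338,0],[0.724,0.338,0],[0.724,0.338,0],[0.724,0.338,0],[0,0,0],[0,0,0],[0,0,0],[0,0,0],[0,0,0],[0,0,0],[0,0,0],[0,0,0]]' --angular '[[0,0,0],[0,0,0],[0,0,0],[0,0,0],[0,0,0.97],[0,0,0.97],[0,0,0.97],[0,0,0.97],[0,0,0.97],[0,0,0.97],[0,0,0.97],[0,0,0.97]]' --jaw '[0,0,0,0,0,0,0,0,0,0,0,0]'

```text
time: 43.05
eef_pos: [0.5604, 0.2036, 0.1429]
ee_rot: [2.132, -2.308, 0.0]
contact_force: [-0.2, -0.4, -0.6]
opening: 0.065
gripper_force: 58.8
```

Request:
play_rows --delta_pos '[[0,0,0],[0,0,0],[0,0,0],[0,0,0],[0,0,0],[0,0,0],[0,0,0],[0,0,0],[0,0,0],[0,0,0],[0,0,0],[0,0,0]]' --angular '[[0,0,0.97],[0,0,0.97],[0,0,0.97],[0,0,0.97],[0,0,0.97],[0,0,0.97],[0,0,0.97],[0,0,0.97],[0,0,0.97],[0,0,0.97],[0,0,0.97],[0,0,0.97]]' --jaw '[0,0,0,0,0,0,0,0,0,0,0,0]'

```text
time: 44.25
eef_pos: [0.5604, 0.2036, 0.1429]
ee_rot: [0.149, -3.138, 0.0]
contact_force: [-0.2, 0.2, -0.7]
opening: 0.064
gripper_force: 58.7
```

Request:
play_rows --delta_pos '[[0,0,0],[0,0,0],[0,0,0],[0,0,0]]' --angular '[[0,0,0.97],[0,0,0.9],[0,0,0],[0,0,0]]' --jaw '[0,0,0,0]'

```text
time: 44.65
eef_pos: [0.5603, 0.2041, 0.1429]
ee_rot: [-0.192, -3.136, 0.0]
contact_force: [-0.4, -0.4, -1.4]
opening: 0.063
gripper_force: 58.7
```

Run:
```python
from fit import *
im=read_camera('wrist');np.save('w16.npy',im);s=bot.read_state();to(.5596,.2045,172.91)
print('d',board(im,.5596,.2045,-7,.124))
R=cv2.Rodrigues(s['ee_rot'])[0]
for d in landmark_of('wrist','chuck_key'): print(d['conf'],R.T@(ray('wrist',d['uv'],s['eef_pos'][2]+.005)-s['eef_pos']))
```

```text
pos [0.5602 0.2042 0.1429] psi 172.98 units [0.033 0.01 ] turn 0.011
d (np.float64(0.5592), np.float64(0.2044), np.float64(-7.18), np.float64(-63.9))
0.61 [ 0.00598258  0.00032261 -0.00500043]
0.17 [ 0.08256085 -0.07173648 -0.00500313]
```

Run:
```python
from fit import *
im=np.load('w14.npy');h.bot=Fake([.4759,.4063,.0964],[-2.942,1.096,-.002])
x,y,m=toolseg(im,.0964+.0025,(-.045,.075),(-.03,.03),k=5)
S=cv2.cvtColor(m,cv2.COLOR_RGB2HSV).astype(int)
for xx in range(24,52,2):
    r=int((75-xx)*5);print(xx,S[r-2:r+3,135:165,1].mean().round(),S[r-2:r+3,135:165,2].mean().round(),'| row',[int(S[r,c,1]) for c in range(75,226,15)])
cv2.imwrite('pics/m14.png',m[:,:,::-1])
```

```text
24 55.0 90.0 | row [112, 109, 109, 62, 54, 54, 59, 56, 95, 96, 100]
26 56.0 90.0 | row [113, 109, 111, 62, 58, 55, 57, 55, 97, 98, 101]
28 53.0 91.0 | row [108, 112, 113, 59, 55, 49, 57, 59, 98, 102, 104]
30 51.0 94.0 | row [105, 107, 110, 64, 49, 53, 53, 62, 104, 98, 103]
32 49.0 96.0 | row [98, 103, 104, 73, 52, 51, 45, 75, 107, 106, 107]
34 50.0 96.0 | row [98, 99, 102, 75, 56, 48, 50, 83, 111, 111, 113]
36 59.0 75.0 | row [100, 100, 103, 73, 56, 59, 63, 97, 108, 109, 113]
38 78.0 81.0 | row [95, 99, 97, 99, 77, 74, 84, 113, 110, 109, 115]
40 102.0 111.0 | row [93, 103, 89, 91, 99, 100, 111, 109, 107, 111, 110]
42 97.0 108.0 | row [98, 93, 89, 96, 98, 95, 103, 113, 113, 109, 119]
44 85.0 110.0 | row [106, 94, 91, 93, 91, 88, 102, 108, 114, 111, 113]
46 90.0 102.0 | row [107, 98, 100, 91, 84, 87, 95, 108, 111, 117, 111]
48 92.0 99.0 | row [106, 103, 104, 94, 88, 88, 105, 102, 106, 111, 117]
50 97.0 97.0 | row [98, 92, 95, 89, 91, 89, 108, 101, 102, 111, 116]
```

The held key sits about 1 mm off in tool x, so the arm is already in place. Lowering.

Request:
play_rows --delta_pos '[[0,0,0.9],[0,0,0.9],[0,0,0.9],[0,0,0.9],[0,0,0.9],[0,0,0.8],[0,0,0.6],[0,0,0.3],[0,0,0.15],[0,0,0.05],[0,0,0],[0,0,0]]' --angular '[[0,0,0],[0,0,0],[0,0,0],[0,0,0],[0,0,0],[0,0,0],[0,0,0],[0,0,0],[0,0,0],[0,0,0],[0,0,0],[0,0,0]]' --jaw '[0,0,0,0,0,0,0,0,0,0,0,0]'

```text
time: 45.95
eef_pos: [0.5604, 0.205, 0.0156]
ee_rot: [0.194, 3.134, 0.001]
contact_force: [-0.7, -0.7, 0.5]
opening: 0.062
gripper_force: 58.7
```

Run:
```python
from h import *
to(.5605,.2043,172.91);print(bot.read_state()['contact_force'])
```

```text
pos [0.5604 0.205  0.0156] psi 172.9 units [-0.008 -0.034] turn -0.001
[-0.69145829 -0.66742355  0.47232671]
```

Request:
play_rows --delta_pos '[[0,-0.03,0.05],[0,0,0.04],[0,0,0],[0,0,0],[0,0,0],[0,0,0]]' --angular '[[0,0,0],[0,0,0],[0,0,0],[0,0,0],[0,0,0],[0,0,0]]' --jaw '[0,0,0,25,25,25]'

```text
time: 46.55
eef_pos: [0.5598, 0.2042, 0.013]
ee_rot: [-0.195, -3.135, 0.0]
contact_force: [-0.2, -0.1, 0.6]
opening: 0.297
gripper_force: 0.0
```

Request:
play_rows --delta_pos '[[0,0,-0.4],[0,0,-0.9],[0,0,-0.9],[0,0,-0.9],[0,0,-0.9],[0,0,-0.9],[0,0,-0.9],[0,0,-0.9],[0,0,-0.9],[0,0,-0.9],[0,0,0],[0,0,0]]' --angular '[[0,0,0],[0,0,0],[0,0,0],[0,0,0],[0,0,0],[0,0,0],[0,0,0],[0,0,0],[0,0,0],[0,0,0],[0,0,0],[0,0,0]]' --jaw '[25,25,25,25,25,25,25,25,25,25,25,25]'

```text
time: 47.75
eef_pos: [0.56, 0.2043, 0.1832]
ee_rot: [0.195, 3.135, 0.001]
contact_force: [0.2, 0.2, -0.5]
opening: 0.294
gripper_force: 0.0
```

Run:
```python
from fit import *
im=read_camera('wrist');np.save('w17.npy',im);s=bot.read_state();to(.48,-.06,186.6)
print('d',board(im,.5596,.2045,-7,.124))
for d in landmark_of('wrist','chuck_key')+search_frame('wrist','chuck_key'): print(d, ray('wrist',d['uv'],.014)[:2] if 'uv' in d else '')
# key ends/crossbar along board axis: brightness map in board frame
c,sn=np.cos(np.radians(-7.09)),np.sin(np.radians(-7.09))
m=rect(im,.46,.66,.11,.31,.016,4);V=cv2.cvtColor(m,cv2.COLOR_RGB2HSV)[...,2].astype(np.float32)
u=np.arange(46,-47,-4);v=np.arange(30,-31,-3)
for uu in u:
    X=.5596+(c*uu-sn*v)/1e3;Y=.2045+(sn*uu+c*v)/1e3
    print(uu,[int(V[int((.66-x)*4e3),int((.31-y)*4e3)]) for x,y in zip(X,Y)])
```

```text
pos [0.5597 0.2041 0.1825] psi 172.9 units [  2.319 -13.598] turn -1.993
d (np.float64(0.5582), np.float64(0.2041), np.float64(-7.18), np.float64(-71.3))
{'bbox': [234.0, 135.4, 44.0, 74.1], 'conf': 0.87} 
{'bbox': [1.2, 140.0, 24.8, 64.4], 'conf': 0.63} 
46 [174, 187, 181, 183, 181, 183, 182, 175, 176, 175, 177, 179, 183, 177, 176, 179, 180, 177, 162, 117, 100]
42 [172, 181, 190, 187, 183, 183, 186, 181, 182, 180, 182, 180, 181, 184, 181, 181, 173, 129, 93, 95, 97]
38 [172, 180, 179, 183, 185, 185, 181, 180, 181, 181, 187, 188, 183, 184, 183, 176, 139, 95, 94, 95, 93]
34 [173, 183, 175, 171, 175, 174, 175, 173, 169, 150, 152, 140, 151, 166, 167, 164, 146, 92, 96, 94, 94]
30 [169, 179, 109, 146, 155, 156, 165, 161, 165, 144, 148, 136, 145, 144, 136, 101, 78, 83, 71, 60, 92]
26 [174, 180, 98, 74, 78, 78, 75, 81, 79, 108, 136, 122, 82, 77, 78, 65, 61, 59, 55, 62, 91]
22 [171, 177, 160, 129, 87, 85, 84, 88, 83, 74, 79, 86, 63, 83, 83, 81, 86, 81, 77, 79, 92]
18 [173, 179, 180, 172, 102, 100, 99, 102, 96, 73, 81, 79, 63, 95, 95, 95, 96, 98, 93, 94, 94]
14 [174, 182, 182, 140, 98, 101, 96
[... 930 characters left out ...]
 127, 90, 182, 182, 183, 184, 186, 186, 191, 185]
-26 [174, 182, 183, 173, 172, 181, 184, 178, 124, 141, 148, 142, 122, 94, 176, 184, 186, 187, 183, 182, 183]
-30 [178, 183, 186, 176, 176, 181, 184, 173, 108, 151, 154, 144, 114, 81, 170, 181, 184, 182, 181, 183, 184]
-34 [181, 189, 191, 186, 179, 181, 186, 174, 105, 146, 162, 150, 114, 88, 181, 184, 184, 183, 186, 186, 183]
-38 [176, 185, 188, 191, 189, 182, 180, 174, 85, 92, 92, 94, 75, 84, 181, 183, 181, 181, 187, 189, 191]
-42 [175, 182, 188, 186, 182, 182, 186, 177, 115, 104, 112, 108, 115, 120, 181, 178, 182, 179, 185, 183, 186]
-46 [177, 187, 187, 188, 183, 181, 184, 186, 192, 180, 182, 185, 185, 186, 182, 181, 183, 183, 189, 188, 189]
```

Run:
```python
from fit import *
def prof(im,pose,L,x,y,a,vs,us,z=.008):
    if pose is not None: h.bot=Fake(*pose)
    r=.12;m=rect(im,x-r,x+r,y-r,y+r,z,4);h.bot=bot
    V=cv2.cvtColor(m,cv2.COLOR_RGB2HSV)[...,2].astype(np.float32)
    c,s=np.cos(np.radians(a)),np.sin(np.radians(a))
    for v in vs:
        u=np.array(us,float);X=x+(c*u-s*v)/1e3;Y=y+(s*u+c*v)/1e3
        q=cv2.remap(V,((y+r-Y)*4e3).astype(np.float32)[None],((x+r-X)*4e3).astype(np.float32)[None],1)[0]
        print(v,[int(t) for t in q])
im=np.load('w8.npy');P=np.load('w8pose.npy')
us=list(range(44,22,-1));us2=list(range(-28,-48,-1))
print(us);prof(im,P,.124,.5589,.2042,-7.09,(12,8,0),us)
print(us2);prof(im,P,.124,.5589,.2042,-7.09,(4,0,-4),us2)
print('cross v at u=31');
h.bot=bot
for u in (31,-30,0):
    # lateral profile
    h.bot=Fake(*P);m=rect(im,.4389,.6789,.0842,.3242,.008,4);h.bot=bot
    V=cv2.cvtColor(m,cv2.COLOR_RGB2HSV)[...,2].astype(np.float32);c,s=np.cos(np.radians(-7.09)),np.sin(np.radians(-7.09))
    v=np.arange(30,-31,-2.);X=.5589+(c*u-s*v)/1e3;Y=.2042+(s*u+c*v)/1e3
    print(u,[int(t) for t in cv2.remap(V,((.3242-Y)*4e3).astype(np.float32)[None],((.6789-X)*4e3).astype(np.float32)[None],1)[0]])
# board edges along axis for reference
us3=list(range(70,54,-1));print(us3);prof(im,P,.124,.5589,.2042,-7.09,(20,),us3);us4=list(range(-54,-70,-1));prof(im,P,.124,.5589,.2042,-7.09,(20,),us4)
```

```text
[44, 43, 42, 41, 40, 39, 38, 37, 36, 35, 34, 33, 32, 31, 30, 29, 28, 27, 26, 25, 24, 23]
12 [180, 181, 181, 180, 180, 169, 151, 128, 101, 81, 67, 66, 68, 70, 74, 84, 106, 134, 158, 171, 176, 180]
8 [175, 177, 179, 177, 172, 164, 151, 126, 99, 80, 73, 65, 63, 66, 70, 85, 104, 127, 146, 161, 171, 176]
0 [184, 184, 182, 181, 176, 165, 154, 127, 99, 81, 67, 65, 66, 66, 66, 67, 67, 68, 67, 65, 64, 65]
[-28, -29, -30, -31, -32, -33, -34, -35, -36, -37, -38, -39, -40, -41, -42, -43, -44, -45, -46, -47]
4 [74, 76, 75, 71, 71, 69, 68, 67, 67, 70, 84, 109, 134, 156, 171, 175, 177, 177, 178, 178]
0 [73, 74, 75, 73, 71, 71, 70, 69, 70, 71, 83, 106, 131, 158, 172, 174, 176, 177, 180, 180]
-4 [75, 76, 77, 76, 73, 73, 72, 69, 70, 73, 87, 110, 140, 160, 172, 178, 180, 178, 178, 177]
cross v at u=31
31 [174, 163, 120, 78, 69, 66, 66, 70, 69, 70, 68, 66, 69, 67, 69, 66, 64, 68, 64, 63, 65, 65, 61, 66, 66, 64, 63, 68, 92, 143, 162]
-30 [183, 184, 187, 181, 177, 174, 175, 179, 180, 176, 160, 116, 76, 75, 73, 75, 76, 77, 74, 94, 146, 179, 180, 181, 175, 177, 178, 181, 182, 180, 177]
0 [179, 181, 179, 183, 184, 182, 181, 180, 177, 179, 173, 156, 122, 76, 60, 57, 57, 59, 91, 138, 167, 155, 119, 96, 96, 99, 95, 95, 98, 95, 96]
[70, 69, 68, 67, 66, 65, 64, 63, 62, 61, 60, 59, 58, 57, 56, 55]
20 [168, 168, 169, 169, 169, 169, 167, 164, 162, 162, 165, 170, 174, 174, 176, 177]
20 [181, 179, 179, 180, 176, 170, 165, 162, 170, 183, 192, 198, 198, 195, 190, 189]
```

All four tools measure within about 2 mm of their outlines, and the gripper is clear at z = 0.18 m. Handing in.

```bash
python3 -c "
from bench import bot
print(bot.sign_off())"
```

```text
the job is handed in; nothing more can be done
None
```

The job is handed in at about 48 s: all four tools are on their matching boards, turned the right way and within about 2 mm of the outlines by my camera measurements (the cutter is the furthest off), and I did not touch the jar or the tape measure.

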